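# Sound the depth of a bored block with the lever gauge

## Task

Sound the depth of the hole bored in the loose wooden block with the depth gauge: raise the small lever on the side of the gauge's head fully, then set the block flat on the gauge's base with its hole under the probe, home against the back stop and the side fence. Then lower the lever gently, only until you feel the sprung probe come to rest on the unknown bottom of the hole, without forcing it, and let go so that the probe stays standing there for the reading. Leave the other things on the bench where they are.

Things in the scene. Friction and masses are not known exactly. Their poses are not given: they have to be found in the camera images.
- gauge: Depth gauge screwed to the bench: dark steel base plate 205 x 110 x 12 mm, grey head on a column at its back, a probe hanging from the head. Origin on the bench below the probe's axis; x points from the open front to the column, y left of that, z up. In this frame (used below) the base plate spans x -140 to +65, y -55 to +55 mm, top z 12. The lever is on the head's right side (-y).
- gauge_head (a point): Centre of the head's underside (z 100 mm). Head: x -22 to +62, y -22 to +22, z 100 to 150 mm; a collar round the probe reaches down to z 95; the column stands behind x +40, up to z 162. From above, a gripper must stay in front of the head.
- gauge_stop (a point): Middle of the back stop's front face, z 22. The face is at x +30, y -25 to +25, up to z 32 mm.
- gauge_fence (a point): Middle of the side fence's inner face (looks to +y), z 16. The face is at y -20, x -60 to +38, up to z 20 mm. A block home against both stop and fence has its hole on the probe's axis.
- gauge_axis (a point): Point on the base plate's top (12 mm above the bench) on the probe's axis: the block's hole belongs above it.
- gauge_pivot (a point): Pivot of the lever, at gauge x 0, y -28, z 130 mm. The lever swings about a line through it parallel to gauge x.
- gauge_knob (a point): Centre of the black knob at the lever's end, 80 mm from the pivot, always at gauge x 0: a cylinder 16 mm in diameter, 24 mm long, lying along gauge x (pinched on its ends from above, it turns between the pads). The lever rod is 8 mm thick and points to gauge -y.
- gauge_lever (a joint): Lever angle in rad: 0 fully down (lever 0.6 below level), 1.2 fully up (0.6 above level), stops at both ends. Starts low and must first be raised. It stays where it is left by friction: about 5.6 N along the arc at the knob while moving (less while paused). With the probe bottomed this rises by about 0.66 of the probe's force.
- gauge_spindle: Steel spindle, 14 mm thick, sliding upright in the head, driven by the lever 52.5 mm per rad without play. Origin: where the probe's tip stands when untouched, z 15 at lever 0, 78 mm at lever 1.2. The probe, an 8 mm rod, gives way upward into it by a spring of 1.5 N + 1.5 N per mm; over 15 N is forcing it. A released lever holds about 8 N on the probe; pushed harder it yields back to that.
- bore_block: Loose pale wooden block, 150 long, 40 wide, 50 mm high, about 0.2 kg, left of the gauge. Origin: centre of its underside; x along its length to the bored end, which goes under the head to the back stop. The hole, 21 mm wide, is on the centre line 45 mm from the middle (30 mm from the end). It is blind; its bottom lies anywhere from 12 to 32 mm above the underside, different every time.
- bore_mouth (a point): Centre of the hole's mouth, on the top face of the block.
- toe_form: Bystander: brown shaped form, 96 x 77 x 52 mm, to be left alone. Origin under its centre.
- cup_plaster: Bystander: dark plaster cup, 79 mm wide, 62 mm high, to be left alone. Origin under its centre.
- tape_roll: Bystander: roll of tape, 84 mm wide, 24 mm high, to be left alone. Origin under its centre.
- pliers: Bystander: pliers, 111 x 159 x 12 mm, to be left alone. Origin under their centre.

How it is judged:
On the way, in this order (a step that is already met when the one before it is completed fails the run):
1. the lever is fully up (value of joint gauge_lever above 1.05 rad), for 0.2 s.
2. the block stands flat on the base, home against stop and fence with its hole under the probe, the lever still up (horizontal distance between bore_mouth and gauge_axis below 0.004 m and angle between bore_block's own z axis and vertical below 0.05 rad and angle between the x axis of bore_block and the x axis of gauge, either way round below 0.07 rad and z of bore_block in the frame of gauge below 0.015 m and value of joint gauge_lever above 0.95 rad), for 0.2 s.
3. the lever is lowered until the probe rests on the bottom of the hole (horizontal distance between bore_mouth and gauge_axis below 0.004 m and angle between bore_block's own z axis and vertical below 0.05 rad and angle between the x axis of bore_block and the x axis of gauge, either way round below 0.07 rad and z of bore_block in the frame of gauge below 0.015 m and contact force between gauge_spindle and bore_block above 0.8 N and value of joint gauge_lever below 0.8 rad), for 0.2 s.
At the end, for the whole second after the job is handed in: The block lies flat on the gauge's base (its underside within 3 mm of the plate), square to it within 0.07 rad, the hole's centre within 4 mm of the probe's axis; the lever is below 0.8 rad and the probe, in the hole, rests on its bottom with at least 0.8 N; block and spindle are at rest (all of step 3 and linear speed of each of bore_block, gauge_spindle below 0.01 m/s); the robot touches nothing.
It fails at once if the probe is forced: more than 15 N between it and the block (contact force between gauge_spindle and bore_block above 15 N).
It fails at once if the toe form is pushed more than 20 mm (distance of toe_form from where it was at the start of the episode above 0.02 m).
It fails at once if the cup plaster is pushed more than 20 mm (distance of cup_plaster from where it was at the start of the episode above 0.02 m).
It fails at once if the tape roll is pushed more than 20 mm (distance of tape_roll from where it was at the start of the episode above 0.02 m).
It fails at once if the pliers is pushed more than 20 mm (distance of pliers from where it was at the start of the episode above 0.02 m).
It also fails if it takes over 72 s, if anything falls off the work surface, if the arm or the gripper's body presses on something with over 40 N, if the wrist force passes 120 N, or if a joint passes its speed limit or range.

## Robot

A 6-joint arm with a two-finger parallel gripper is mounted at the origin on a cart in front of the work surface, level with it; the furniture and walls round the work are solid. World frame = base frame: x ahead of the robot, y to its left, z up, the work surface at z = 0. Lengths are in m, angles in rad, forces in N, time in s.
With the tool pointing down it reaches from about 0.3 to 0.875 m from the base axis. Payload 6.4 kg.
Tool frame: the origin (TCP) lies at the very end of the fingers, on their centre line; the grasp point (between the pads) lies 19 mm behind it; z points along the fingers, y is the line along which they close (so a half turn about z gives the same grasp; the last joint's range is limited). The gripper opens to 88 mm and grips with 3 to 60 N. Pads are 18 mm wide; open, the fingers measure 123 mm over their backs; the gripper's body (75 mm by 187 mm) begins 45 mm behind the grasp point.
Start: joints at [0.987, 0.181, 1.607, -0, 1.354, -0.206], TCP at [0.212, 0.534, 0.239] pointing down, gripper open.
Joint ranges: [-2.99, 2.99], [-0.89, 2.07], [0.3, 2.58], [-1.14, 4.28], [0, 2.63], [-3.12, 3.12]. Speed limits (rad/s): [2.57, 2.57, 3.01, 3.14, 3.14, 3.14].

## Interface

Orientations are given as a unit quaternion [x, y, z, w].
In Python, from rig import * gives the robot as it stands.
- The arm moves only by the tool drive_tool, never from a script. Its argument "plan" is a list of rows, each an object with "offset": the shift along the tool's x, y, z in m, a list of three; "dr": the turn, a rotation vector about the tool's x, y, z in degrees, a list of three; "gripper": the closure, from -1 (fully open) to 1 (shut), so that 0 is half open. In form: [{"offset": [tx, ty, tz], "dr": [ax, ay, az], "gripper": gripper}, ...]. A call has 1 to 5 rows; each row shifts and turns the commanded pose from where the row before left it, along the tool's axes as they then stand; what a row does not reach is not made up. A row lasts 1/10 s, in which the tool goes at most 50 mm and 8.59 degrees, less where a joint would pass 70% of its speed; a pose out of reach is approached as far as the arm can. A call is refused whole if a number of a shift passes 0.05 or a number of a turn 8.59, either way. A call with a gripper value outside its range is refused whole. The fingers move at their own pace and stop on an object; the grip force is fixed at half the most. Time passes only in rows, so rows that do not move let the fingers close. It gives the time, the measured TCP pose, the force, the opening and the grip force at its end, in the units of the state.
- get_obs(): the state, without advancing time (a new reading comes with each control period).
- read_camera(name): name is "side" or "top"; returns (picture, depth): 420x560x3 uint8, red, green, blue; 420x560 float32, m along the optical axis (not along the pixel's ray), 0 where there is no reading.
- camera_info(name): a dict with "camera_matrix" (3x3 intrinsics, pixels), "rvec" (rotation vector, rad) and "tvec" (3), from world to camera coordinates, as OpenCV has them. Camera axes: x right, y down, z forward; pixel columns grow to the right and rows downward; lengths in m; the calibration is good to about 2 mm. A picture is of the moment at which its call begins. camera_info takes no time and is no camera call.
- sign_off(): hands the job in; it is judged then, once.
The state is a dict: "clock": time; "joint_positions": joint angles; "qvel": joint speeds; "effort": joint torques, N m; "tool_pos": TCP position; "tcp_rot": TCP orientation; "wrist_force": force on the tool from outside, world axes, zero at the start; "wrist_torque": the same for the moment, N m; "finger_gap": finger opening in m; "gripper_force": force on a finger pad.
Only numpy, scipy, OpenCV 4.12 (cv2) and the standard library are available. Lean on these libraries where they do the work, as an engineer would, in place of code of your own. Each camera call takes 0.05 s, during which the arm holds its last target. There are 200 camera calls.

## Working session

There is one attempt and no reset: what is moved stays moved. The work goes in short steps, Python scripts to look and compute and a tool call to move; the robot and the scene stay as the last step left them, time stands still between calls to the robot, and variables do not carry over. Pictures are saved under pics/ and viewed, at most 10 in all, crops included, and the job is handed in when it is done.

Besides the shell and the picture viewer there is one more tool, called after "Call:" in YAML: its name, and indented under it one key for each argument. drive_tool: Moves the arm, as the interface text tells. Its arguments: {"type":"object","properties":{"plan":{"type":"array","items":{"type":"object","properties":{"offset":{"type":"array","items":{"type":"number"}},"dr":{"type":"array","items":{"type":"number"}},"gripper":{"type":"number"}}}}},"required":["plan"]}

```bash
mkdir -p pics; cat > h.py <<'E'
from rig import *
import numpy as np, cv2
from scipy.spatial.transform import Rotation as R
def snap(n,f):
    p,d=read_camera(n); cv2.imwrite(f'pics/{f}.png',p[:,:,::-1]); np.save(f'pics/{f}.npy',d); return p,d
def world(n,d,u,v,z=None):
    c=camera_info(n);K=np.array(c['camera_matrix']);Rm=cv2.Rodrigues(np.array(c['rvec'],float))[0];t=np.array(c['tvec'],float).ravel()
    ray=np.linalg.inv(K)@np.array([u,v,1.])
    if z is None: return Rm.T@(ray*d[int(v),int(u)]-t)
    o=-Rm.T@t; r=Rm.T@ray; return o+r*(z-o[2])/r[2]
E
python3 - <<'E'
from h import *
for n in('top','side'): 
    snap(n,n+'0'); c=camera_info(n); print(n,c['camera_matrix'][0],-cv2.Rodrigues(np.array(c['rvec'],float))[0].T@np.array(c['tvec'],float).ravel())
print(get_obs())
E
```

```text
top [392.21041044   0.         288.19563578] [ 0.38566123 -0.04893973  1.27415868]
side [475.97821043   0.         273.40917311] [ 0.15540642 -1.1558788   1.1756786 ]
{'clock': 0.1, 'joint_positions': array([ 9.86681907e-01,  1.81435228e-01,  1.60785902e+00,  2.35319453e-05,
        1.35380180e+00, -2.06302930e-01]), 'qvel': array([-0.00106714, -0.00158696, -0.00131888,  0.00094522,  0.00014424,
        0.00072353]), 'effort': array([-4.04046614e-04, -4.34821129e+01, -3.42695010e+01,  7.02909543e-02,
        3.39978759e-02, -5.88574130e-05]), 'tool_pos': array([0.21183103, 0.5340665 , 0.23794163]), 'tcp_rot': array([ 1.87786662e-01,  9.82209552e-01, -6.89328388e-04, -3.00005676e-04]), 'wrist_force': array([ 0.2888157 , -0.3694726 , -0.23964183]), 'wrist_torque': array([0.02957374, 0.01554643, 0.02147787]), 'gripper_force': 0.0, 'finger_gap': 0.08793210584856147}
```

View pics/top0.png

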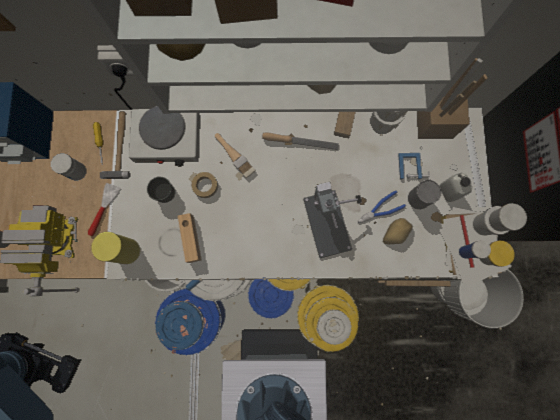

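View pics/side0.png

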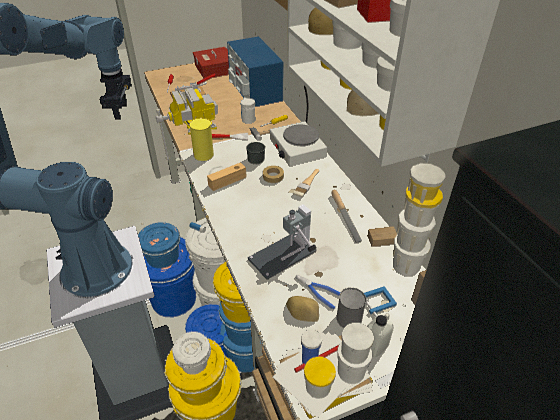

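The top view has the gauge at about (325,222) with its head at (328,195), the knob near (361,200) and the block at (189,238). The pliers are at (383,207), the form at (397,231), the cup at (160,188) and the tape at (204,184). I'll enlarge crops of the gauge and the block.

```bash
python3 - <<'E'
from h import *
p=cv2.imread('pics/top0.png'); 
a=cv2.resize(p[170:270,290:420],None,fx=6,fy=6,interpolation=cv2.INTER_CUBIC)
b=cv2.resize(p[200:275,160:220],None,fx=8,fy=8,interpolation=cv2.INTER_CUBIC)
cv2.imwrite('pics/g.png',a);cv2.imwrite('pics/b.png',b)
E
```

```text
(no output)
```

View pics/g.png

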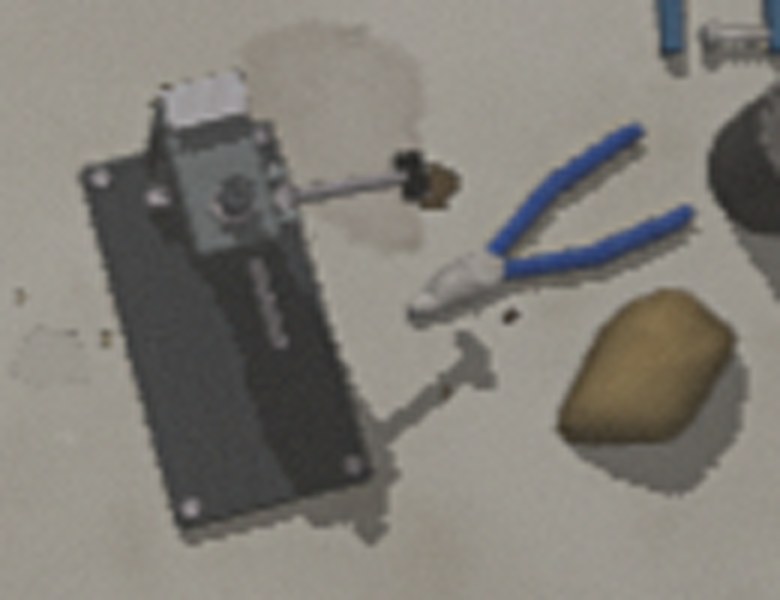

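View pics/b.png

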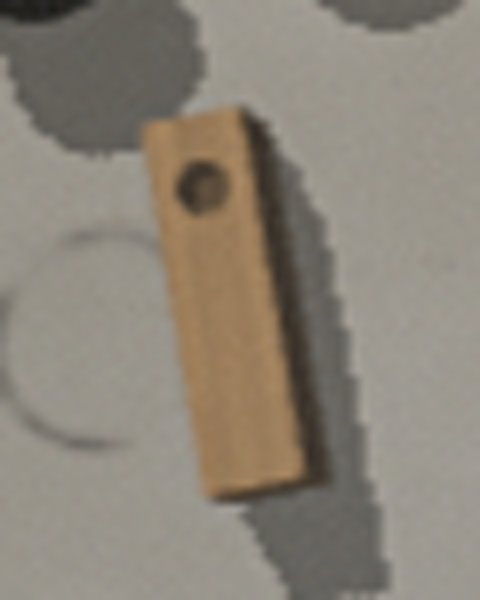

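The crops give these positions. Plate corners: back-left (82,172), front-left (182,525), front-right (372,472). Knob (410,176). Block top corners: (143,125), (245,107), (305,477), (207,497), with the hole at (202,187).

```bash
cat > m.py <<'E'
from h import *
def fit(loc,w):
    loc=np.array(loc);w=np.array(w)[:,:2];lc=loc-loc.mean(0);wc=w-w.mean(0)
    th=np.arctan2((lc[:,0]*wc[:,1]-lc[:,1]*wc[:,0]).sum(),(lc*wc).sum());c,s=np.cos(th),np.sin(th);M=np.array([[c,-s],[s,c]])
    t=w.mean(0)-M@loc.mean(0); return th,t,w-(loc@M.T+t)
E
python3 - <<'E'
from m import *
d=np.load('pics/top0.npy')
def g(x,y,z): return world('top',d,(x+.5)/6+290-.5,(y+.5)/6+170-.5,z)
def b(x,y,z): return world('top',d,(x+.5)/8+160-.5,(y+.5)/8+200-.5,z)
th,t,r=fit([[.065,.055],[-.14,.055],[-.14,-.055]],[g(82,172,.012),g(182,525,.012),g(372,472,.012)])
print('gauge',np.degrees(th),t,r*1e3)
th2,t2,r2=fit([[.075,.02],[.075,-.02],[-.075,-.02],[-.075,.02],[.045,0]],[b(143,125,.05),b(245,107,.05),b(305,477,.05),b(207,497,.05),b(202,187,.05)])
print('block',np.degrees(th2),t2,r2*1e3)
c,s=np.cos(th),np.sin(th)
# knob: depth cloud near it
pts=np.array([world('top',d,u,v) for v in range(192,206) for u in range(345,368)])
l=(pts[:,:2]-t)@np.array([[c,-s],[s,c]])
k=(pts[:,2]>.03)&(l[:,1]<-.06)
print(np.round(np.c_[l[k],pts[k,2]]*1e3).astype(int).tolist())
# plane tops
hd=[(u,v) for v in range(170,270) for u in range(290,355)]
P=np.array([world('top',d,u,v) for u,v in hd]); L=(P[:,:2]-t)@np.array([[c,-s],[s,c]])
q=(abs(P[:,2]-.15)<.004); print('head',L[q].min(0),L[q].max(0),np.median(P[q,2]))
q=(abs(P[:,2]-.012)<.004)&(L[:,0]<-.08);print('plate',np.percentile(L[q],[1,99],axis=0),np.median(P[q,2]))
P=np.array([world('top',d,u,v) for v in range(205,270) for u in range(170,205)]);q=abs(P[:,2]-.05)<.006
c,s=np.cos(th2),np.sin(th2);L=(P[q,:2]-t2)@np.array([[c,-s],[s,c]]);print('blk',np.percentile(L,[1,99],axis=0),np.median(P[q,2]))
E
```

```text
gauge 14.695057743196859 [ 0.61455038 -0.16489013] [[-3.31296062 -2.10553747]
 [ 1.80603767 -0.93673021]
 [ 1.50692295  3.04226768]]
block 11.59808359905419 [0.53022744 0.2689014 ] [[ 0.17068032  0.04487271]
 [-0.90942117 -0.94024887]
 [-0.18016197  0.49600629]
 [ 0.39485838 -0.89969244]
 [ 0.52404444  1.29906231]]
[[10, -99, 104], [8, -101, 109], [8, -104, 107], [7, -108, 104], [8, -95, 102], [7, -98, 102], [6, -100, 106], [5, -104, 103], [4, -106, 107], [5, -95, 102], [3, -96, 110], [3, -99, 107], [2, -102, 108], [2, -106, 102], [2, -93, 103], [0, -95, 108], [0, -99, 104], [-2, -101, 109], [-2, -104, 107], [-2, -109, 101], [1, -72, 117], [1, -76, 113], [1, -79, 110], [0, -82, 112], [0, -86, 106], [-1, -88, 108], [-3, -91, 111], [-2, -95, 105], [-3, -98, 106], [-4, -100, 107], [-4, -104, 104], [-5, -107, 105], [0, -62, 119], [0, -65, 119], [-1, -68, 117], [-2, -71, 116], [-2, -75, 111], [-3, -77, 116], [-4, -80, 114], [-4, -84, 110], [-4, -87, 109], [-5, -90, 110], [-5, -94, 105], [-6, -97, 104], [-7, -100, 106], [-8, -103, 107], [-9, -105, 110], [-4, -63, 122], [-4, -67, 118], [-4, -71, 115], [-6, -73, 120], [-6, -77, 113], [-6, -81, 110], [-8, -94, 102], [-10, -96, 108], [-11, -98, 110], [-11, -102, 107], [-12, -104, 107], [-5, -61, 114], [-10, -94, 98], [-12, -96, 103], [-12, -99, 100], [-14, -101, 107], [-14, -105, 102], [-14, -96, 99]]Traceback (most recent call last):
  File "<stdin>", line 17, in <module>
  File "h.py", line 7, in world
    c=camera_info(n);K=np.array(c['camera_matrix']);Rm=cv2.Rodrigues(np.array(c['rvec'],float))[0];t=np.array(c['tvec'],float).ravel()
ValueError: time passes only in moves, steps and waits
```

```bash
cat > h.py <<'E'
from rig import *
import numpy as np, cv2
from scipy.spatial.transform import Rotation as R
C={}
def snap(n,f):
    p,d=read_camera(n); cv2.imwrite(f'pics/{f}.png',p[:,:,::-1]); np.save(f'pics/{f}.npy',d); return p,d
def world(n,d,u,v,z=None):
    if n not in C: c=camera_info(n);C[n]=(np.array(c['camera_matrix']),cv2.Rodrigues(np.array(c['rvec'],float))[0],np.array(c['tvec'],float).ravel())
    K,Rm,t=C[n]
    ray=np.linalg.inv(K)@np.array([u,v,1.])
    if z is None: return Rm.T@(ray*d[int(v),int(u)]-t)
    o=-Rm.T@t; r=Rm.T@ray; return o+r*(z-o[2])/r[2]
E
python3 - <<'E'
from m import *
d=np.load('pics/top0.npy'); p=cv2.imread('pics/top0.png').astype(int)
# plate colour mask: dark
def rect(mask,u0,v0,z):
    cs=max(cv2.findContours(mask.astype(np.uint8),cv2.RETR_EXTERNAL,cv2.CHAIN_APPROX_NONE)[0],key=len)[:,0]+[u0,v0]
    return np.array([world('top',d,u,v,z)[:2] for u,v in cs])
th=np.radians(14.7);t=np.array([.6146,-.1649]);M=lambda a:np.array([[np.cos(a),-np.sin(a)],[np.sin(a),np.cos(a)]])
P=np.array([[world('top',d,u,v) for u in range(290,375)] for v in range(170,275)])
L=(P[...,:2]-t)@M(th)
q=(abs(P[...,2]-.15)<.006)&(L[...,0]<.045)&(abs(L[...,1])<.04)
print('head',np.percentile(L[q],[1,50,99],axis=0),np.median(P[q][:,2]),q.sum(), cv2.minAreaRect((L[q]*1000).astype(np.float32)))
q=(L[...,0]>-.2)&(L[...,0]<-.15);print('bench z',np.median(P[q][:,2]))
gray=p[170:275,290:375].sum(-1)
W=np.array([[world('top',d,u,v,.012)[:2] for u in range(290,375)] for v in range(170,275)]);Lw=(W-t)@M(th)
# edge crossing along lines: left edge & front edge, subpixel via intensity half-level
from scipy.interpolate import LinearNDInterpolator
f=LinearNDInterpolator(Lw.reshape(-1,2),gray.reshape(-1))
def cross(p0,p1):
    s=np.linspace(0,1,161);g=f(np.c_[p0[0]+s*(p1[0]-p0[0]),p0[1]+s*(p1[1]-p0[1])]);i=np.argmax(np.diff(np.convolve(g,np.ones(13)/13,'valid')))+6.5
    return i/160
for x in np.arange(-.12,.05,.02): print('L',round(x,2),round(1e3*(.035+.04*cross((x,.035),(x,.075))),1), 'R',round(1e3*(-.035-.04*cross((x,-.035),(x,-.075))),1))
for y in np.arange(-.04,.05,.02): print('F',round(y,2),round(1e3*(-.12-.04*cross((-.12,y),(-.16,y))),1),'B',round(1e3*(.045+.04*cross((.045,y),(.085,y))),1))
th2=np.radians(11.6);t2=np.array([.5302,.2689])
P=np.array([[world('top',d,u,v) for u in range(165,210)] for v in range(205,272)]);q=abs(P[...,2]-.05)<.008
Lb=(P[q][:,:2]-t2)@M(th2);print('blk',np.percentile(Lb,[1,99],axis=0),np.median(P[q][:,2]),cv2.minAreaRect((Lb*1000).astype(np.float32)))
E
```

```text
head [[-0.02281052 -0.02421147]
 [ 0.01225731  0.00284225]
 [ 0.039363    0.02193976]] 0.15008769093761426 281 ((10.313968658447266, -3.437030792236328), (51.97206497192383, 68.29148864746094), 89.08070373535156)
bench z 0.0007202413508864186
L -0.12 56.9 R -53.9
L -0.1 57.4 R -60.6
L -0.08 58.6 R -55.6
L -0.06 56.4 R -52.6
L -0.04 57.4 R -54.1
L -0.02 55.9 R -53.9
L 0.0 56.4 R -55.9
L 0.02 56.9 R -44.6
L 0.04 55.4 R -56.1
F -0.04 -141.9 B 70.1
F -0.02 -158.4 B 71.9
F 0.0 -151.1 B 73.6
F 0.02 -152.4 B 61.9
F 0.04 -150.1 B 63.6
blk [[-0.07395384 -0.02097197]
 [ 0.07423735  0.01968348]] 0.050614532448057074 ((0.4052581787109375, -0.8366546630859375), (42.051334381103516, 150.34645080566406), 89.38591003417969)
```

Call:
drive_tool:
  plan:
    - {"offset": [-0.0345, -0.0292, 0], "dr": [0, 0, 0], "gripper": -1}
    - {"offset": [-0.0345, -0.0292, 0], "dr": [0, 0, 0], "gripper": -1}
    - {"offset": [-0.0345, -0.0292, 0], "dr": [0, 0, 0], "gripper": -1}
    - {"offset": [-0.0345, -0.0292, 0], "dr": [0, 0, 0], "gripper": -1}
    - {"offset": [-0.0345, -0.0292, 0], "dr": [0, 0, 0], "gripper": -1}

```text
clock: 0.6
tool_pos: [0.3188, 0.3335, 0.2384]
tcp_rot: [0.188, 0.982, -0.0, -0.0]
wrist_force: [0.5, 0.3, 0.7]
finger_gap: 0.0879
gripper_force: 0.0
```

Call:
drive_tool:
  plan:
    - {"offset": [-0.0345, -0.0292, 0], "dr": [0, 0, 0], "gripper": -1}
    - {"offset": [-0.0345, -0.0292, 0], "dr": [0, 0, 0], "gripper": -1}
    - {"offset": [-0.0345, -0.0292, 0], "dr": [0, 0, 0], "gripper": -1}
    - {"offset": [-0.0345, -0.0292, 0], "dr": [0, 0, 0], "gripper": -1}
    - {"offset": [-0.0345, -0.0292, 0], "dr": [0, 0, 0], "gripper": -1}

```text
clock: 1.1
tool_pos: [0.4254, 0.134, 0.2386]
tcp_rot: [0.188, 0.982, 0.0, -0.0]
wrist_force: [0.5, 0.2, -0.1]
finger_gap: 0.0885
gripper_force: 0.0
```

Call:
drive_tool:
  plan:
    - {"offset": [-0.0345, -0.0292, 0], "dr": [0, 0, 0], "gripper": -1}
    - {"offset": [-0.0345, -0.0292, 0], "dr": [0, 0, 0], "gripper": -1}
    - {"offset": [-0.0345, -0.0292, 0], "dr": [0, 0, 0], "gripper": -1}
    - {"offset": [-0.0345, -0.0292, 0], "dr": [0, 0, 0], "gripper": -1}
    - {"offset": [-0.0345, -0.0292, 0], "dr": [0, 0, 0], "gripper": -1}

```text
clock: 1.6
tool_pos: [0.5319, -0.0653, 0.2384]
tcp_rot: [0.188, 0.982, 0.0, -0.0]
wrist_force: [0.1, 0.9, 0.7]
finger_gap: 0.0885
gripper_force: 0.0
```

Call:
drive_tool:
  plan:
    - {"offset": [-0.0345, -0.0292, 0], "dr": [0, 0, 0], "gripper": -1}
    - {"offset": [-0.0345, -0.0292, 0], "dr": [0, 0, 0], "gripper": -1}
    - {"offset": [-0.0345, -0.0292, 0], "dr": [0, 0, 0], "gripper": -1}
    - {"offset": [-0.0345, -0.0292, 0], "dr": [0, 0, 0], "gripper": -1}
    - {"offset": [-0.0345, -0.0292, 0], "dr": [0, 0, 0], "gripper": -1}

```text
clock: 2.1
tool_pos: [0.6384, -0.2645, 0.238]
tcp_rot: [0.188, 0.982, 0.0, -0.0]
wrist_force: [1.4, -0.2, 0.3]
finger_gap: 0.0882
gripper_force: 0.0
```

Call:
drive_tool:
  plan:
    - {"offset": [0, 0, 0], "dr": [0, 0, 8], "gripper": -1}
    - {"offset": [0, 0, 0], "dr": [0, 0, 8], "gripper": -1}
    - {"offset": [0, 0, 0], "dr": [0, 0, 8], "gripper": -1}
    - {"offset": [0, 0, 0], "dr": [0, 0, 8], "gripper": -1}
    - {"offset": [0, 0, 0], "dr": [0, 0, 8], "gripper": -1}

```text
clock: 2.6
tool_pos: [0.6377, -0.2628, 0.2379]
tcp_rot: [0.515, 0.857, 0.0, -0.001]
wrist_force: [0.1, 0.4, -0.5]
finger_gap: 0.0881
gripper_force: 0.0
```

Call:
drive_tool:
  plan:
    - {"offset": [0, 0, 0], "dr": [0, 0, 8], "gripper": -1}
    - {"offset": [0, 0, 0], "dr": [0, 0, 5.9], "gripper": -1}
    - {"offset": [0, 0, 0], "dr": [0, 0, 0], "gripper": -1}
    - {"offset": [0, 0, 0], "dr": [0, 0, 0], "gripper": -1}

```text
clock: 3.0
tool_pos: [0.6379, -0.2627, 0.2383]
tcp_rot: [0.611, 0.791, -0.0, -0.0]
wrist_force: [0.2, 0.4, 0.1]
finger_gap: 0.0885
gripper_force: 0.0
```

```bash
cat >> h.py <<'E'
def yaw(o):
    y=R.from_quat(o['tcp_rot']).as_matrix()[:,1]; return np.degrees(np.arctan2(y[1],y[0]))
def to(p,ya=None):
    "offset in tool axes to world point p, then yaw turn about tool z"
    o=get_obs(); m=R.from_quat(o['tcp_rot']).as_matrix(); print('t',round(o['clock'],2),'pos',o['tool_pos'].round(4),'yaw',round(yaw(o),2),'tz',m[:,2].round(4),'F',o['wrist_force'].round(1),'gap',round(o['finger_gap'],4),'gf',round(o['gripper_force'],1))
    print('offset',(m.T@(np.array(p)-o['tool_pos'])).round(4), 'drz',None if ya is None else round((yaw(o)-ya+90)%180-90,2))
E
python3 -c "
from h import *
to([.638,-.2632,.082],14.5)"
```

```text
t 3.0 pos [ 0.6379 -0.2627  0.2383] yaw 14.62 tz [-7.e-04  4.e-04 -1.e+00] F [0.2 0.4 0.1] gap 0.0885 gf 0.0
offset [-6.000e-04  1.000e-04  1.563e-01] drz 0.12
```

Call:
drive_tool:
  plan:
    - {"offset": [0, 0, 0.04], "dr": [0, 0, 0], "gripper": -1}
    - {"offset": [0, 0, 0.04], "dr": [0, 0, 0], "gripper": -1}
    - {"offset": [0, 0, 0.04], "dr": [0, 0, 0], "gripper": -1}
    - {"offset": [0, 0, 0.036], "dr": [0, 0, 0], "gripper": -1}
    - {"offset": [0, 0, 0], "dr": [0, 0, 0], "gripper": 1}

```text
clock: 3.5
tool_pos: [0.634, -0.2604, 0.076]
tcp_rot: [0.612, 0.791, -0.001, -0.006]
wrist_force: [-1.0, -0.0, -0.2]
finger_gap: 0.0825
gripper_force: 0.0
```

Call:
drive_tool:
  plan:
    - {"offset": [0, 0, 0], "dr": [0, 0, 0], "gripper": 1}
    - {"offset": [0, 0, 0], "dr": [0, 0, 0], "gripper": 1}
    - {"offset": [0, 0, 0], "dr": [0, 0, 0], "gripper": 1}
    - {"offset": [0, 0, 0], "dr": [0, 0, 0], "gripper": 1}
    - {"offset": [0, 0, 0], "dr": [0, 0, 0], "gripper": 1}

```text
clock: 4.0
tool_pos: [0.6386, -0.2632, 0.0841]
tcp_rot: [0.612, 0.79, 0.0, 0.001]
wrist_force: [-0.1, 0.5, -0.5]
finger_gap: 0.042
gripper_force: 0.0
```

```bash
python3 -c "
from h import *
to([.638,-.2632,.082],14.5); snap('side','s1'); p=cv2.imread('pics/s1.png')[180:300,220:380]; cv2.imwrite('pics/s1c.png',cv2.resize(p,None,fx=4.5,fy=4.5,interpolation=cv2.INTER_CUBIC))"
```

```text
t 4.0 pos [ 0.6386 -0.2632  0.0841] yaw 14.46 tz [ 0.0016 -0.001  -1.    ] F [-0.1  0.5 -0.5] gap 0.042 gf 0.0
offset [ 0.0002 -0.0006  0.0021] drz -0.04
```

View pics/s1c.png

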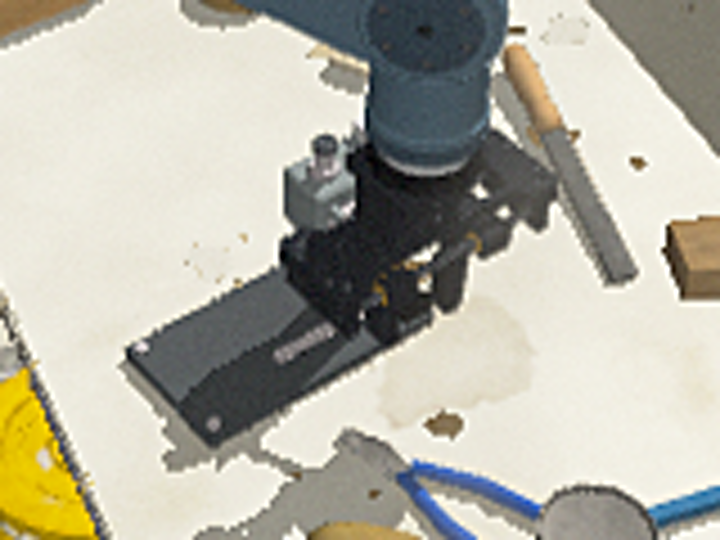

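The side view shows the gripper around the knob with the fingers still closing and the gauge head clear to the left, at (318,195) in the crop. I'll keep closing.

Call:
drive_tool:
  plan:
    - {"offset": [0, 0, 0.002], "dr": [0, 0, 0], "gripper": 1}
    - {"offset": [0, 0, 0], "dr": [0, 0, 0], "gripper": 1}
    - {"offset": [0, 0, 0], "dr": [0, 0, 0], "gripper": 1}
    - {"offset": [0, 0, 0], "dr": [0, 0, 0], "gripper": 1}

```text
clock: 4.45
tool_pos: [0.6379, -0.2627, 0.0804]
tcp_rot: [0.613, 0.79, -0.0, -0.0]
wrist_force: [0.4, -0.3, -0.8]
finger_gap: 0.0237
gripper_force: 30.0
```

```bash
python3 -c "
from h import *
to([.638,-.2632,.082],14.5)"
```

```text
t 4.45 pos [ 0.6379 -0.2627  0.0804] yaw 14.46 tz [-4.e-04  3.e-04 -1.e+00] F [ 0.4 -0.3 -0.8] gap 0.0237 gf 30.0
offset [-0.0005 -0.     -0.0016] drz -0.04
```

Call:
drive_tool:
  plan:
    - {"offset": [-0.0024, 0, -0.0071], "dr": [0, 0, 0], "gripper": 1}
    - {"offset": [-0.0019, 0, -0.007], "dr": [0, 0, 0], "gripper": 1}
    - {"offset": [-0.0012, 0, -0.0079], "dr": [0, 0, 0], "gripper": 1}
    - {"offset": [-0.0004, 0, -0.008], "dr": [0, 0, 0], "gripper": 1}
    - {"offset": [0.0004, 0, -0.008], "dr": [0, 0, 0], "gripper": 1}

```text
clock: 4.95
tool_pos: [0.6393, -0.2688, 0.1177]
tcp_rot: [0.613, 0.79, -0.0, 0.0]
wrist_force: [4.3, -2.6, -10.0]
finger_gap: 0.0237
gripper_force: 30.0
```

Call:
drive_tool:
  plan:
    - {"offset": [0.0012, 0, -0.0079], "dr": [0, 0, 0], "gripper": 1}
    - {"offset": [0.002, 0, -0.0078], "dr": [0, 0, 0], "gripper": 1}
    - {"offset": [0.0027, 0, -0.0075], "dr": [0, 0, 0], "gripper": 1}
    - {"offset": [0.0027, 0, -0.0055], "dr": [0, 0, 0], "gripper": 1}
    - {"offset": [0.0028, 0, -0.0051], "dr": [0, 0, 0], "gripper": 1}

```text
clock: 5.45
tool_pos: [0.6369, -0.2591, 0.1526]
tcp_rot: [0.613, 0.79, -0.001, 0.002]
wrist_force: [4.8, -7.8, -6.8]
finger_gap: 0.0235
gripper_force: 30.0
```

Call:
drive_tool:
  plan:
    - {"offset": [0, 0, 0], "dr": [0, 0, 0], "gripper": 1}
    - {"offset": [0, 0, 0], "dr": [0, 0, 0], "gripper": 1}

```text
clock: 5.65
tool_pos: [0.6369, -0.2587, 0.1534]
tcp_rot: [0.613, 0.79, -0.001, 0.001]
wrist_force: [1.0, -4.2, -0.6]
finger_gap: 0.0237
gripper_force: 30.0
```

```bash
python3 -c "
from h import *
to([.638,-.2632,.082],14.5);snap('top','t2');d=np.load('pics/t2.npy');snap('side','s2')
a=cv2.imread('pics/t2.png')[170:270,290:390];b=cv2.imread('pics/s2.png')[180:280,240:340];cv2.imwrite('pics/c2.png',cv2.resize(np.hstack([a,b]),None,fx=4,fy=4,interpolation=cv2.INTER_CUBIC))"
```

```text
t 5.65 pos [ 0.6369 -0.2587  0.1534] yaw 14.43 tz [ 0.0014 -0.0026 -1.    ] F [ 1.  -4.2 -0.6] gap 0.0237 gf 30.0
offset [-0.0045 -0.0001  0.0714] drz -0.07
```

View pics/c2.png

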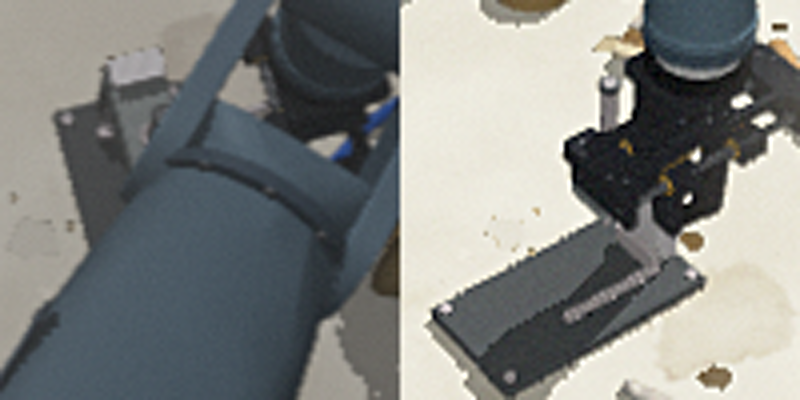

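The side crop shows the spindle top raised at (608,100), well above the head. I'll nudge the lever to its upper stop.

Call:
drive_tool:
  plan:
    - {"offset": [0.0011, 0, -0.0017], "dr": [0, 0, 0], "gripper": 1}
    - {"offset": [0.0011, 0, -0.0017], "dr": [0, 0, 0], "gripper": 1}
    - {"offset": [0, 0, 0], "dr": [0, 0, 0], "gripper": 1}

```text
clock: 6.05
tool_pos: [0.6364, -0.257, 0.1562]
tcp_rot: [0.613, 0.79, -0.001, 0.002]
wrist_force: [3.7, -7.4, -5.0]
finger_gap: 0.0235
gripper_force: 30.0
```

Call:
drive_tool:
  plan:
    - {"offset": [0.0011, 0, -0.0017], "dr": [0, 0, 0], "gripper": 1}
    - {"offset": [0, 0, 0], "dr": [0, 0, 0], "gripper": 1}
    - {"offset": [0, 0, 0], "dr": [0, 0, 0], "gripper": 1}

```text
clock: 6.35
tool_pos: [0.6362, -0.256, 0.1579]
tcp_rot: [0.613, 0.79, -0.001, 0.002]
wrist_force: [3.4, -7.9, -3.7]
finger_gap: 0.0238
gripper_force: 30.0
```

Call:
drive_tool:
  plan:
    - {"offset": [-0.001, 0, -0.002], "dr": [0, 0, 0], "gripper": 1}
    - {"offset": [0, 0, 0], "dr": [0, 0, 0], "gripper": 1}

```text
clock: 6.55
tool_pos: [0.636, -0.2555, 0.1589]
tcp_rot: [0.613, 0.79, -0.0, 0.0]
wrist_force: [2.5, -5.1, -6.0]
finger_gap: 0.0234
gripper_force: 30.0
```

Call:
drive_tool:
  plan:
    - {"offset": [0.0005, 0, -0.002], "dr": [0, 0, 0], "gripper": 1}
    - {"offset": [0, 0, 0], "dr": [0, 0, 0], "gripper": 1}

```text
clock: 6.75
tool_pos: [0.6357, -0.2545, 0.1606]
tcp_rot: [0.613, 0.79, -0.0, -0.0]
wrist_force: [3.2, -3.8, -7.9]
finger_gap: 0.0235
gripper_force: 30.0
```

Call:
drive_tool:
  plan:
    - {"offset": [0.001, 0, -0.002], "dr": [0, 0, 0], "gripper": 1}
    - {"offset": [0, 0, 0], "dr": [0, 0, 0], "gripper": 1}

```text
clock: 6.95
tool_pos: [0.6354, -0.2532, 0.1627]
tcp_rot: [0.613, 0.79, 0.0, -0.001]
wrist_force: [2.9, -2.3, -7.9]
finger_gap: 0.0234
gripper_force: 30.0
```

Call:
drive_tool:
  plan:
    - {"offset": [0.001, 0, -0.002], "dr": [0, 0, 0], "gripper": 1}
    - {"offset": [0, 0, 0], "dr": [0, 0, 0], "gripper": 1}

```text
clock: 7.15
tool_pos: [0.635, -0.2519, 0.1648]
tcp_rot: [0.612, 0.79, 0.0, -0.001]
wrist_force: [3.5, -1.2, -9.1]
finger_gap: 0.0235
gripper_force: 30.0
```

Call:
drive_tool:
  plan:
    - {"offset": [0, 0, 0], "dr": [0, 0, 0], "gripper": -1}
    - {"offset": [0, 0, 0], "dr": [0, 0, 0], "gripper": -1}
    - {"offset": [0, 0, 0], "dr": [0, 0, 0], "gripper": -1}
    - {"offset": [0, 0, 0], "dr": [0, 0, 0], "gripper": -1}
    - {"offset": [0, 0, -0.03], "dr": [0, 0, 0], "gripper": -1}

```text
clock: 7.65
tool_pos: [0.6328, -0.2511, 0.1913]
tcp_rot: [0.613, 0.79, -0.0, -0.004]
wrist_force: [-0.1, 0.6, -0.3]
finger_gap: 0.0615
gripper_force: 0.0
```

Call:
drive_tool:
  plan:
    - {"offset": [0, 0, -0.04], "dr": [0, 0, 0], "gripper": -1}
    - {"offset": [0, -0.05, 0], "dr": [0, 0, 0], "gripper": -1}
    - {"offset": [0, -0.05, 0], "dr": [0, 0, 0], "gripper": -1}
    - {"offset": [0, -0.05, 0], "dr": [0, 0, 0], "gripper": -1}
    - {"offset": [0, -0.05, 0], "dr": [0, 0, 0], "gripper": -1}

```text
clock: 8.15
tool_pos: [0.4399, -0.3025, 0.236]
tcp_rot: [0.612, 0.791, -0.0, 0.0]
wrist_force: [0.3, -1.0, 0.8]
finger_gap: 0.0879
gripper_force: 0.0
```

Call:
drive_tool:
  plan:
    - {"offset": [0, 0, 0], "dr": [0, 0, -8], "gripper": -1}
    - {"offset": [0, 0, 0], "dr": [0, 0, -8], "gripper": -1}
    - {"offset": [0, 0, 0], "dr": [0, 0, -8], "gripper": -1}
    - {"offset": [0, 0, 0], "dr": [0, 0, -8], "gripper": -1}
    - {"offset": [0, 0, 0], "dr": [0, 0, -8], "gripper": -1}

```text
clock: 8.65
tool_pos: [0.4416, -0.3025, 0.2361]
tcp_rot: [0.303, 0.953, -0.0, 0.0]
wrist_force: [-0.2, -0.8, -1.1]
finger_gap: 0.0877
gripper_force: 0.0
```

Call:
drive_tool:
  plan:
    - {"offset": [0, 0, 0], "dr": [0, 0, -8], "gripper": -1}
    - {"offset": [0, 0, 0], "dr": [0, 0, -8], "gripper": -1}
    - {"offset": [0, 0, 0], "dr": [0, 0, -8], "gripper": -1}
    - {"offset": [0, 0, 0], "dr": [0, 0, -8], "gripper": -1}
    - {"offset": [0, 0, 0], "dr": [0, 0, -8], "gripper": -1}

```text
clock: 9.15
tool_pos: [0.4417, -0.3024, 0.236]
tcp_rot: [-0.042, 0.999, -0.0, 0.0]
wrist_force: [0.3, 0.1, -1.0]
finger_gap: 0.0884
gripper_force: 0.0
```

Call:
drive_tool:
  plan:
    - {"offset": [0, 0, 0], "dr": [0, 0, -7.1], "gripper": -1}
    - {"offset": [0, 0, 0], "dr": [0, 0, 0], "gripper": -1}

```text
clock: 9.35
tool_pos: [0.4417, -0.3025, 0.236]
tcp_rot: [-0.101, 0.995, -0.0, 0.0]
wrist_force: [-0.8, -0.8, 0.2]
finger_gap: 0.0882
gripper_force: 0.0
```

```bash
python3 -c "
from h import *
to([.4963,.2614,.012],101.6)"
```

```text
t 9.35 pos [ 0.4417 -0.3025  0.236 ] yaw 101.61 tz [ 3.e-04 -4.e-04 -1.e+00] F [-0.8 -0.8  0.2] gap 0.0882 gf 0.0
offset [-0.1669  0.5415  0.2238] drz 0.01
```

Call:
drive_tool:
  plan:
    - {"offset": [-0.0139, 0.0451, 0], "dr": [0, 0, 0], "gripper": -1}
    - {"offset": [-0.0139, 0.0451, 0], "dr": [0, 0, 0], "gripper": -1}
    - {"offset": [-0.0139, 0.0451, 0], "dr": [0, 0, 0], "gripper": -1}
    - {"offset": [-0.0139, 0.0451, 0], "dr": [0, 0, 0], "gripper": -1}
    - {"offset": [-0.0139, 0.0451, 0], "dr": [0, 0, 0], "gripper": -1}

```text
clock: 9.85
tool_pos: [0.4645, -0.0659, 0.2361]
tcp_rot: [-0.098, 0.995, -0.0, 0.0]
wrist_force: [0.9, 0.2, -0.3]
finger_gap: 0.088
gripper_force: 0.0
```

Call:
drive_tool:
  plan:
    - {"offset": [-0.0139, 0.0451, 0], "dr": [0, 0, 0], "gripper": -1}
    - {"offset": [-0.0139, 0.0451, 0], "dr": [0, 0, 0], "gripper": -1}
    - {"offset": [-0.0139, 0.0451, 0], "dr": [0, 0, 0], "gripper": -1}
    - {"offset": [-0.0139, 0.0451, 0], "dr": [0, 0, 0], "gripper": -1}
    - {"offset": [-0.0139, 0.0451, 0], "dr": [0, 0, 0], "gripper": -1}

```text
clock: 10.35
tool_pos: [0.4874, 0.1693, 0.2362]
tcp_rot: [-0.099, 0.995, -0.0, 0.001]
wrist_force: [1.1, 0.5, 0.6]
finger_gap: 0.088
gripper_force: 0.0
```

Call:
drive_tool:
  plan:
    - {"offset": [-0.0139, 0.0451, 0], "dr": [0, 0, 0], "gripper": -1}
    - {"offset": [-0.0139, 0.0453, 0], "dr": [0, 0, 0], "gripper": -1}
    - {"offset": [0, 0, 0], "dr": [0, 0, 0], "gripper": -1}
    - {"offset": [0, 0, 0], "dr": [0, 0, 0], "gripper": -1}

```text
clock: 10.75
tool_pos: [0.4962, 0.2624, 0.2354]
tcp_rot: [-0.101, 0.995, -0.0, -0.0]
wrist_force: [0.4, 0.2, -0.2]
finger_gap: 0.0879
gripper_force: 0.0
```

```bash
python3 - <<'E'
from m import *
to([.4963,.2614,.012],101.6)
p,d=snap('top','t3');M=lambda a:np.array([[np.cos(a),-np.sin(a)],[np.sin(a),np.cos(a)]])
th=np.radians(14.5);t=np.array([.6134,-.1642])
P=np.array([[world('top',d,u,v) for u in range(290,385)] for v in range(160,275)])
L=(P[...,:2]-t)@M(th)
q=(abs(P[...,2]-.15)<.005)&(L[...,0]<.038)&(abs(L[...,1])<.04)
print('head',np.percentile(L[q],[2,98],axis=0)*1e3)
q=(P[...,2]>.16)&(L[...,1]<-.08)&(L[...,1]>-.12);print('knob',np.percentile(np.c_[L[q],P[q][:,2]],[2,50,98],axis=0)*1e3)
q=(P[...,2]>.175)&(abs(L[...,1])<.03)&(L[...,0]<.03);print('spindle',q.sum(),q.sum() and np.percentile(np.c_[L[q],P[q][:,2]],[2,50,98],axis=0)*1e3)
# plate left edge etc by depth: points z 8..16mm
q=(abs(P[...,2]-.012)<.003)&(L[...,0]<.09)&(L[...,0]>-.17)&(abs(L[...,1])<.08)
print(cv2.minAreaRect((L[q]*1e3).astype(np.float32)),np.percentile(L[q],[1,99],axis=0)*1e3)
E
```

```text
t 10.75 pos [0.4962 0.2624 0.2354] yaw 101.55 tz [-4.e-04 -5.e-04 -1.e+00] F [ 0.4  0.2 -0.2] gap 0.0879 gf 0.0
offset [-0.     -0.0009  0.2234] drz -0.05
head [[-21.11975169 -22.34325767]
 [ 36.72134671  20.70621611]]
knob [[ -12.40213017 -102.48568312  168.85660027]
 [  -2.23541159  -92.42971147  180.56557514]
 [   9.41361973  -81.59011866  185.33141403]]
spindle 52 [[ -8.03913945  -7.53525878 178.54666104]
 [ -2.17885601   1.18530239 229.18712385]
 [  7.44956653   7.48371621 234.11183025]]
((-37.91242218017578, -2.09393310546875), (113.0280532836914, 204.83682250976562), 89.64512634277344) [[-138.56985163  -54.66978467]
 [  59.67333141   53.29878278]]
```

Call:
drive_tool:
  plan:
    - {"offset": [0, -0.001, 0.0445], "dr": [0, 0, 0], "gripper": -1}
    - {"offset": [0, 0, 0.0445], "dr": [0, 0, 0], "gripper": -1}
    - {"offset": [0, 0, 0.0445], "dr": [0, 0, 0], "gripper": -1}
    - {"offset": [0, 0, 0.0445], "dr": [0, 0, 0], "gripper": -1}
    - {"offset": [0, 0, 0.0345], "dr": [0, 0, 0], "gripper": -1}

```text
clock: 11.3
tool_pos: [0.4961, 0.2582, 0.0209]
tcp_rot: [-0.099, 0.995, -0.0, -0.001]
wrist_force: [0.0, -0.4, -0.9]
finger_gap: 0.0883
gripper_force: 0.0
```

Call:
drive_tool:
  plan:
    - {"offset": [0, 0, 0.0105], "dr": [0, 0, 0], "gripper": 0}
    - {"offset": [0, 0, 0], "dr": [0, 0, 0], "gripper": 0}
    - {"offset": [0, 0, 0], "dr": [0, 0, 0], "gripper": 1}
    - {"offset": [0, 0, 0], "dr": [0, 0, 0], "gripper": 1}
    - {"offset": [0, 0, 0], "dr": [0, 0, 0], "gripper": 1}

```text
clock: 11.8
tool_pos: [0.4984, 0.2608, 0.0146]
tcp_rot: [-0.101, 0.995, 0.0, 0.002]
wrist_force: [0.0, 0.6, -0.2]
finger_gap: 0.0501
gripper_force: 0.0
```

Call:
drive_tool:
  plan:
    - {"offset": [0, 0, 0], "dr": [0, 0, 0], "gripper": 1}
    - {"offset": [0, 0, 0], "dr": [0, 0, 0], "gripper": 1}
    - {"offset": [0, 0, 0], "dr": [0, 0, 0], "gripper": 1}
    - {"offset": [0, 0, 0], "dr": [0, 0, 0], "gripper": 1}

```text
clock: 12.2
tool_pos: [0.4976, 0.2609, 0.0138]
tcp_rot: [-0.101, 0.995, 0.0, 0.001]
wrist_force: [-1.7, -0.1, 6.6]
finger_gap: 0.0396
gripper_force: 30.0
```

```bash
python3 -c "
from h import *
to([.4963,.2614,.012],101.6)"
```

```text
t 12.2 pos [0.4976 0.2609 0.0138] yaw 101.58 tz [ 1.6e-03  5.0e-04 -1.0e+00] F [-1.7 -0.1  6.6] gap 0.0396 gf 30.0
offset [0.0012 0.0008 0.0018] drz -0.02
```

Call:
drive_tool:
  plan:
    - {"offset": [0, 0, -0.02], "dr": [0, 0, 0], "gripper": 1}
    - {"offset": [0, 0, -0.035], "dr": [0, 0, 0], "gripper": 1}
    - {"offset": [0, 0, -0.035], "dr": [0, 0, -2.9], "gripper": 1}
    - {"offset": [0, 0, 0], "dr": [0, 0, 0], "gripper": 1}
    - {"offset": [0, 0, 0], "dr": [0, 0, 0], "gripper": 1}

```text
clock: 12.7
tool_pos: [0.4969, 0.2605, 0.1028]
tcp_rot: [-0.126, 0.992, 0.0, 0.0]
wrist_force: [-1.3, -0.8, -2.6]
finger_gap: 0.0397
gripper_force: 29.9
```

```bash
python3 -c "
from h import *
to([.4228,-.2059,.105],104.5)"
```

```text
t 12.7 pos [0.4969 0.2605 0.1028] yaw 104.42 tz [ 9.e-04  2.e-04 -1.e+00] F [-1.3 -0.8 -2.6] gap 0.0397 gf 29.9
offset [ 0.1879 -0.4332 -0.0024] drz -0.08
```

Call:
drive_tool:
  plan:
    - {"offset": [0.0157, -0.0361, 0], "dr": [0, 0, 0], "gripper": 1}
    - {"offset": [0.0157, -0.0361, 0], "dr": [0, 0, 0], "gripper": 1}
    - {"offset": [0.0157, -0.0361, 0], "dr": [0, 0, 0], "gripper": 1}
    - {"offset": [0.0157, -0.0361, 0], "dr": [0, 0, 0], "gripper": 1}
    - {"offset": [0.0157, -0.0361, 0], "dr": [0, 0, 0], "gripper": 1}

```text
clock: 13.2
tool_pos: [0.4636, 0.0649, 0.1004]
tcp_rot: [-0.126, 0.992, 0.0, -0.002]
wrist_force: [0.3, -0.3, -1.9]
finger_gap: 0.0401
gripper_force: 29.9
```

Call:
drive_tool:
  plan:
    - {"offset": [0.0157, -0.0361, 0], "dr": [0, 0, 0], "gripper": 1}
    - {"offset": [0.0157, -0.0361, 0], "dr": [0, 0, 0], "gripper": 1}
    - {"offset": [0.0157, -0.0361, 0], "dr": [0, 0, 0], "gripper": 1}
    - {"offset": [0.0157, -0.0361, 0], "dr": [0, 0, 0], "gripper": 1}
    - {"offset": [0.0157, -0.0361, 0], "dr": [0, 0, 0], "gripper": 1}

```text
clock: 13.7
tool_pos: [0.4329, -0.1289, 0.1005]
tcp_rot: [-0.125, 0.992, 0.001, -0.002]
wrist_force: [0.7, -1.0, -2.5]
finger_gap: 0.0399
gripper_force: 30.0
```

Call:
drive_tool:
  plan:
    - {"offset": [0.0157, -0.0361, 0], "dr": [0, 0, 0], "gripper": 1}
    - {"offset": [0.0152, -0.0361, 0], "dr": [0, 0, 0], "gripper": 1}
    - {"offset": [0, 0, 0], "dr": [0, 0, 0], "gripper": 1}
    - {"offset": [0, 0, 0], "dr": [0, 0, 0], "gripper": 1}
    - {"offset": [0, 0, 0], "dr": [0, 0, 0], "gripper": 1}

```text
clock: 14.2
tool_pos: [0.4221, -0.2044, 0.1012]
tcp_rot: [-0.126, 0.992, 0.001, -0.001]
wrist_force: [0.3, 0.2, -2.0]
finger_gap: 0.0397
gripper_force: 29.9
```

```bash
cat >> h.py <<'E'
GA=np.radians(14.5);GT=np.array([.6126,-.1651])
def G(x,y): c,s=np.cos(GA),np.sin(GA); return GT+[c*x-s*y,s*x+c*y]
def gl():
    o=get_obs(); c,s=np.cos(GA),np.sin(GA); d=o['tool_pos'][:2]-GT; f=o['wrist_force']
    print('gauge-frame tcp mm',1e3*(c*d[0]+s*d[1]),1e3*(c*d[1]-s*d[0]),1e3*o['tool_pos'][2],'Fg',c*f[0]+s*f[1],c*f[1]-s*f[0],f[2])
E
python3 -c "
from h import *
gl();to([*G(-.164,.006),.028],104.5)
p,d=snap('top','t4');snap('side','s4')
a=p[180:290,270:370,::-1];b=cv2.imread('pics/s4.png')[180:290,220:340];cv2.imwrite('pics/c4.png',cv2.resize(np.hstack([a,b]),None,fx=3.6,fy=3.6,interpolation=cv2.INTER_CUBIC))"
```

```text
gauge-frame tcp mm -194.29651208359127 9.657876235073998 101.16757381028009 Fg 0.36533716710838327 0.13003139354344617 -1.9983287472620035
t 14.2 pos [ 0.4221 -0.2044  0.1012] yaw 104.46 tz [-0.0024  0.0024 -1.    ] F [ 0.3  0.2 -2. ] gap 0.0397 gf 29.9
offset [-0.0304 -0.0038  0.0731] drz -0.04
```

View pics/c4.png

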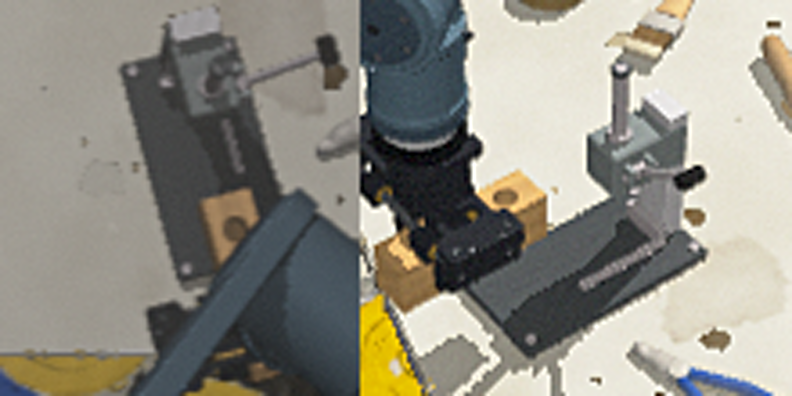

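Left half: the block is held square in front of the gauge, with its hole at (234,227) in the crop. Right half: the lever is up (knob at (690,178)) and the spindle is raised.

```bash
python3 - <<'E'
from m import *
d=np.load('pics/t4.npy');c,s=np.cos(GA),np.sin(GA)
P=np.array([[world('top',d,u,v) for u in range(318,350)] for v in range(225,262)]);q=abs(P[...,2]-.137)<.006
L=(P[q][:,:2]-GT)@np.array([[c,-s],[s,c]])
print('z',np.median(P[q][:,2]),np.percentile(L,[1,50,99],axis=0)*1e3,cv2.minAreaRect((L*1e3).astype(np.float32)))
x=(world('top',d,(234.5)/3.6+270-.5,(227.5)/3.6+180-.5,.137)[:2]-GT)@np.array([[c,-s],[s,c]]);print('hole',x*1e3)
for xx in (-75,-85,-100,-110):
    k=abs(L[:,0]*1e3-xx)<4
    if k.any(): print(xx,L[k,1].min()*1e3,L[k,1].max()*1e3)
E
```

```text
z 0.13744488553822387 [[-136.64600878   -8.97861526]
 [-102.03619482   16.55899853]
 [ -85.6369902    30.57151653]] ((-111.96918487548828, 10.644874572753906), (53.56862258911133, 40.13528823852539), 0.758897602558136)
hole [-112.96580432   11.81547343]
-85 -9.083117937651238 31.03273538435922
-100 -8.89977991508133 30.37791402756808
-110 -9.294078389210107 30.579162087262816
```

Call:
drive_tool:
  plan:
    - {"offset": [-0.03, -0.0035, 0], "dr": [0, 0, 0], "gripper": 1}
    - {"offset": [0, 0, 0.025], "dr": [0, 0, 0], "gripper": 1}
    - {"offset": [0, 0, 0.025], "dr": [0, 0, 0], "gripper": 1}
    - {"offset": [0, 0, 0.015], "dr": [0, 0, 0], "gripper": 1}
    - {"offset": [0, 0, 0.007], "dr": [0, 0, 0], "gripper": 1}

```text
clock: 14.8
tool_pos: [0.4521, -0.1999, 0.0289]
tcp_rot: [-0.127, 0.992, 0.001, -0.001]
wrist_force: [0.0, 0.9, -2.5]
finger_gap: 0.0396
gripper_force: 29.9
```

Call:
drive_tool:
  plan:
    - {"offset": [0, 0, 0], "dr": [0, 0, 0], "gripper": 1}
    - {"offset": [0, 0, 0], "dr": [0, 0, 0], "gripper": 1}

```text
clock: 15.0
tool_pos: [0.4535, -0.2018, 0.0312]
tcp_rot: [-0.126, 0.992, -0.0, 0.0]
wrist_force: [0.2, 0.5, -2.3]
finger_gap: 0.0399
gripper_force: 29.9
```

```bash
python3 -c "
from h import *
gl();to([*G(-.0788,.003),.026],104.5)"
```

```text
gauge-frame tcp mm -163.23868462765742 4.357051053873503 31.218166155638063 Fg 0.30492335807601645 0.4828973712847656 -2.257509126328159
t 15.0 pos [ 0.4535 -0.2018  0.0312] yaw 104.49 tz [ 7.e-04 -5.e-04 -1.e+00] F [ 0.2  0.5 -2.3] gap 0.0399 gf 29.9
offset [-0.0844 -0.0013  0.0053] drz -0.01
```

Call:
drive_tool:
  plan:
    - {"offset": [-0.02, 0, 0], "dr": [0, 0, 0], "gripper": 1}
    - {"offset": [-0.025, 0, 0.001], "dr": [0, 0, 0], "gripper": 1}
    - {"offset": [-0.02, 0, 0.001], "dr": [0, 0, 0], "gripper": 1}
    - {"offset": [-0.013, 0, 0.001], "dr": [0, 0, 0], "gripper": 1}
    - {"offset": [0, 0, 0.001], "dr": [0, 0, 0], "gripper": 1}

```text
clock: 15.5
tool_pos: [0.5303, -0.1825, 0.0276]
tcp_rot: [-0.126, 0.992, -0.001, 0.001]
wrist_force: [-0.9, 0.4, -2.8]
finger_gap: 0.0399
gripper_force: 29.9
```

Call:
drive_tool:
  plan:
    - {"offset": [0, 0, 0.0005], "dr": [0, 0, 0], "gripper": 1}
    - {"offset": [0, 0, 0], "dr": [0, 0, 0], "gripper": 1}
    - {"offset": [0, 0, 0], "dr": [0, 0, 0], "gripper": 1}

```text
clock: 15.8
tool_pos: [0.5278, -0.1825, 0.0262]
tcp_rot: [-0.126, 0.992, 0.0, -0.0]
wrist_force: [-0.3, -0.3, -1.8]
finger_gap: 0.04
gripper_force: 30.0
```

```bash
python3 -c "
from h import *
gl();to([*G(-.0788,.003),.026],104.5)"
```

```text
gauge-frame tcp mm -86.48529848721942 4.355110653099448 26.15503882839772 Fg -0.4035136835499855 -0.23388983962341242 -1.8141697573545088
t 15.8 pos [ 0.5278 -0.1825  0.0262] yaw 104.42 tz [-5.e-04  2.e-04 -1.e+00] F [-0.3 -0.3 -1.8] gap 0.04 gf 30.0
offset [-0.0077 -0.0013  0.0002] drz -0.08
```

Call:
drive_tool:
  plan:
    - {"offset": [-0.003, 0, 0], "dr": [0, 0, 0], "gripper": 1}
    - {"offset": [-0.002, 0, 0], "dr": [0, 0, 0], "gripper": 1}
    - {"offset": [-0.001, 0, 0], "dr": [0, 0, 0], "gripper": 1}
    - {"offset": [0, 0, 0], "dr": [0, 0, 0], "gripper": 1}

```text
clock: 16.2
tool_pos: [0.5345, -0.1809, 0.0261]
tcp_rot: [-0.126, 0.992, -0.0, 0.0]
wrist_force: [-0.1, 0.7, -2.3]
finger_gap: 0.0397
gripper_force: 29.9
```

Call:
drive_tool:
  plan:
    - {"offset": [-0.001, 0, 0], "dr": [0, 0, 0], "gripper": 1}
    - {"offset": [0, 0, 0], "dr": [0, 0, 0], "gripper": 1}

```text
clock: 16.4
tool_pos: [0.5353, -0.1806, 0.0261]
tcp_rot: [-0.126, 0.992, 0.0, 0.0]
wrist_force: [0.1, 0.7, -2.2]
finger_gap: 0.04
gripper_force: 29.9
```

Call:
drive_tool:
  plan:
    - {"offset": [-0.001, 0, 0], "dr": [0, 0, 0], "gripper": 1}
    - {"offset": [0, 0, 0], "dr": [0, 0, 0], "gripper": 1}

```text
clock: 16.6
tool_pos: [0.5357, -0.1804, 0.026]
tcp_rot: [-0.126, 0.992, 0.0, -0.001]
wrist_force: [-3.3, -0.3, -0.4]
finger_gap: 0.0401
gripper_force: 29.9
```

```bash
python3 -c "
from h import *
gl()"
```

```text
gauge-frame tcp mm -78.26975695919162 4.452194515536672 25.961777248526765 Fg -3.301349938102532 0.5447787091507239 -0.4022968794782784
```

Call:
drive_tool:
  plan:
    - {"offset": [0, -0.002, 0], "dr": [0, 0, 0], "gripper": 1}
    - {"offset": [0, -0.001, 0], "dr": [0, 0, 0], "gripper": 1}
    - {"offset": [0, 0, 0], "dr": [0, 0, 0], "gripper": 1}

```text
clock: 16.9
tool_pos: [0.5361, -0.1825, 0.0258]
tcp_rot: [-0.126, 0.992, 0.001, -0.001]
wrist_force: [-4.2, 3.0, 0.6]
finger_gap: 0.0398
gripper_force: 30.0
```

Call:
drive_tool:
  plan:
    - {"offset": [0, -0.001, 0], "dr": [0, 0, 0], "gripper": 1}
    - {"offset": [0, 0, 0], "dr": [0, 0, 0], "gripper": 1}

```text
clock: 17.1
tool_pos: [0.5363, -0.1833, 0.0258]
tcp_rot: [-0.126, 0.992, 0.001, -0.001]
wrist_force: [-4.4, 3.9, 3.5]
finger_gap: 0.0394
gripper_force: 30.0
```

Call:
drive_tool:
  plan:
    - {"offset": [0, -0.001, 0], "dr": [0, 0, 0], "gripper": 1}
    - {"offset": [0, 0, 0], "dr": [0, 0, 0], "gripper": 1}

```text
clock: 17.3
tool_pos: [0.5365, -0.1842, 0.0258]
tcp_rot: [-0.126, 0.992, 0.001, -0.001]
wrist_force: [-4.6, 3.6, 2.9]
finger_gap: 0.04
gripper_force: 30.0
```

```bash
python3 -c "
from h import *
gl();print(get_obs()['wrist_torque'])"
```

```text
gauge-frame tcp mm -78.41381177717547 0.54500028280478 25.80648902886581 Fg -3.5800902419699714 4.604117416106848 2.885979644552272
[0.57421646 0.72445215 0.29784097]
```

Call:
drive_tool:
  plan:
    - {"offset": [0, -0.001, 0], "dr": [0, 0, 0], "gripper": 1}
    - {"offset": [0, 0, 0], "dr": [0, 0, 0], "gripper": 1}

```text
clock: 17.5
tool_pos: [0.5368, -0.1851, 0.0258]
tcp_rot: [-0.126, 0.992, 0.001, -0.001]
wrist_force: [-4.2, 3.6, 1.7]
finger_gap: 0.0394
gripper_force: 30.0
```

Call:
drive_tool:
  plan:
    - {"offset": [0, -0.001, 0], "dr": [0, 0, 0], "gripper": 1}
    - {"offset": [0, 0, 0], "dr": [0, 0, 0], "gripper": 1}

```text
clock: 17.7
tool_pos: [0.5368, -0.1852, 0.0259]
tcp_rot: [-0.126, 0.992, 0.002, -0.001]
wrist_force: [-5.8, 7.5, 6.6]
finger_gap: 0.0397
gripper_force: 30.0
```

```bash
python3 -c "
from h import *
gl();print(get_obs()['wrist_torque']);to([*G(-.078,0),.0258],104.5)"
```

```text
gauge-frame tcp mm -78.43426069184292 -0.4659303953042093 25.85118140718259 Fg -3.747986498725019 8.693599639727807 6.5844257690212284
[1.19249773 0.84499212 0.34113783]
t 17.7 pos [ 0.5368 -0.1852  0.0259] yaw 104.5 tz [-0.0031  0.0035 -1.    ] F [-5.8  7.5  6.6] gap 0.0397 gf 30.0
offset [-0.0004  0.0005  0.0001] drz 0.0
```

Call:
drive_tool:
  plan:
    - {"offset": [-0.0006, -0.0006, 0], "dr": [0, 0, 0], "gripper": 1}
    - {"offset": [0, 0, 0], "dr": [0, 0, 0], "gripper": 1}

```text
clock: 17.9
tool_pos: [0.5368, -0.1852, 0.0258]
tcp_rot: [-0.126, 0.992, 0.002, -0.002]
wrist_force: [-8.5, 9.2, 8.7]
finger_gap: 0.0394
gripper_force: 30.0
```

Call:
drive_tool:
  plan:
    - {"offset": [0, 0, 0], "dr": [0, 0, 0], "gripper": -0.05}
    - {"offset": [0, 0, 0], "dr": [0, 0, 0], "gripper": -0.05}
    - {"offset": [0, 0, 0], "dr": [0, 0, 0], "gripper": -0.05}

```text
clock: 18.2
tool_pos: [0.5392, -0.1876, 0.0263]
tcp_rot: [-0.126, 0.992, -0.0, 0.0]
wrist_force: [-0.7, 1.7, 0.6]
finger_gap: 0.0466
gripper_force: 1.1
```

```bash
python3 - <<'E'
from h import *
gl();to([*G(-.078,0),.0258],104.5)
p,d=snap('top','t5');q,e=snap('side','s5')
a=p[180:290,270:370,::-1];b=q[180:290,240:360,::-1];cv2.imwrite('pics/c5.png',cv2.resize(np.hstack([a,b]),None,fx=3.6,fy=3.6,interpolation=cv2.INTER_CUBIC))
E
```

```text
gauge-frame tcp mm -76.71638572203675 -3.4067964000037523 26.347572889232026 Fg -0.2458764664427116 1.834857858229118 0.5541907246066058
t 18.2 pos [ 0.5392 -0.1876  0.0263] yaw 104.45 tz [ 9.e-04  0.e+00 -1.e+00] F [-0.7  1.7  0.6] gap 0.0466 gf 1.1
offset [0.0013 0.0034 0.0005] drz -0.05
```

View pics/c5.png

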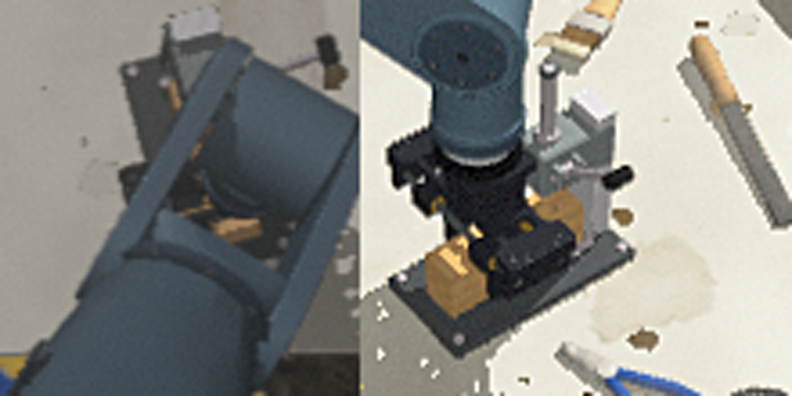

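The side crop shows the block on the plate under the head, with the lever still up at (620,178). I'll open the gripper fully, lift, back off and turn for the knob.

Call:
drive_tool:
  plan:
    - {"offset": [0, 0.003, 0], "dr": [0, 0, 0], "gripper": -1}
    - {"offset": [0, 0, 0], "dr": [0, 0, 0], "gripper": -1}
    - {"offset": [0, 0, 0], "dr": [0, 0, 0], "gripper": -1}
    - {"offset": [0, 0, -0.03], "dr": [0, 0, 0], "gripper": -1}
    - {"offset": [0, 0, -0.045], "dr": [0, 0, 0], "gripper": -1}

```text
clock: 18.8
tool_pos: [0.5357, -0.1837, 0.099]
tcp_rot: [-0.126, 0.992, 0.002, -0.003]
wrist_force: [0.8, -0.5, 0.9]
finger_gap: 0.0843
gripper_force: 0.0
```

Call:
drive_tool:
  plan:
    - {"offset": [0, 0, -0.049], "dr": [0, 0, 0], "gripper": -1}
    - {"offset": [0, 0, -0.049], "dr": [0, 0, 0], "gripper": -1}
    - {"offset": [0, 0, -0.035], "dr": [0, 0, 0], "gripper": -1}
    - {"offset": [0.045, 0, 0], "dr": [0, 0, 0], "gripper": -1}
    - {"offset": [0.045, 0, 0], "dr": [0, 0, 0], "gripper": -1}

```text
clock: 19.3
tool_pos: [0.451, -0.2079, 0.2359]
tcp_rot: [-0.127, 0.992, -0.002, 0.001]
wrist_force: [-1.3, -0.9, 0.4]
finger_gap: 0.0881
gripper_force: 0.0
```

Call:
drive_tool:
  plan:
    - {"offset": [0.045, 0, 0], "dr": [0, 0, 0], "gripper": -1}
    - {"offset": [0, 0, 0], "dr": [0, 0, 8], "gripper": -1}
    - {"offset": [0, 0, 0], "dr": [0, 0, 8], "gripper": -1}
    - {"offset": [0, 0, 0], "dr": [0, 0, 8], "gripper": -1}
    - {"offset": [0, 0, 0], "dr": [0, 0, 8], "gripper": -1}

```text
clock: 19.8
tool_pos: [0.4071, -0.2187, 0.2344]
tcp_rot: [0.156, 0.988, -0.0, 0.0]
wrist_force: [0.7, 0.1, -0.1]
finger_gap: 0.088
gripper_force: 0.0
```

Call:
drive_tool:
  plan:
    - {"offset": [0, 0, 0], "dr": [0, 0, 8], "gripper": -1}
    - {"offset": [0, 0, 0], "dr": [0, 0, 8], "gripper": -1}
    - {"offset": [0, 0, 0], "dr": [0, 0, 8], "gripper": -1}
    - {"offset": [0, 0, 0], "dr": [0, 0, 8], "gripper": -1}
    - {"offset": [0, 0, 0], "dr": [0, 0, 8], "gripper": -1}

```text
clock: 20.3
tool_pos: [0.4072, -0.2186, 0.2342]
tcp_rot: [0.484, 0.875, -0.0, 0.0]
wrist_force: [0.4, -0.1, -0.2]
finger_gap: 0.0881
gripper_force: 0.0
```

Call:
drive_tool:
  plan:
    - {"offset": [0, 0, 0], "dr": [0, 0, 8], "gripper": -1}
    - {"offset": [0, 0, 0], "dr": [0, 0, 8], "gripper": -1}
    - {"offset": [0, 0, 0], "dr": [0, 0, 2], "gripper": -1}
    - {"offset": [0, 0, 0], "dr": [0, 0, 0], "gripper": -1}

```text
clock: 20.7
tool_pos: [0.4072, -0.2185, 0.2342]
tcp_rot: [0.613, 0.79, -0.0, 0.0]
wrist_force: [0.4, -0.2, -0.1]
finger_gap: 0.0884
gripper_force: 0.0
```

```bash
python3 - <<'E'
from m import *
gl();to([*G(-.2,-.094),.23],14.5)
p,d=snap('top','t6');c,s=np.cos(GA),np.sin(GA)
a=p[165:275,280:390,::-1];cv2.imwrite('pics/c6.png',cv2.resize(a,None,fx=5.4,fy=5.4,interpolation=cv2.INTER_CUBIC))
P=np.array([[world('top',d,u,v) for u in range(285,385)] for v in range(160,275)])
L=(P[...,:2]-GT)@np.array([[c,-s],[s,c]])
q=(abs(P[...,2]-.062)<.006)&(L[...,0]>-.15)&(L[...,0]<-.03)&(abs(L[...,1])<.05)
print('block',np.percentile(np.c_[L[q],P[q][:,2]],[1,50,99],axis=0)*1e3,cv2.minAreaRect((L[q]*1e3).astype(np.float32)))
q=(P[...,2]>.16)&(L[...,1]<-.07)&(L[...,1]>-.12);print('knob',np.percentile(np.c_[L[q],P[q][:,2]],[2,50,98],axis=0)*1e3)
E
```

```text
gauge-frame tcp mm -212.2050192030582 -0.3034489762076889 234.22128022722285 Fg 0.3155610070800514 -0.33154832131719963 -0.0539487761134722
t 20.7 pos [ 0.4072 -0.2185  0.2342] yaw 14.44 tz [ 3.e-04 -4.e-04 -1.e+00] F [ 0.4 -0.2 -0.1] gap 0.0884 gf 0.0
offset [-0.0937  0.0123  0.0043] drz -0.06
block [[-117.87470904  -19.58890922   57.55004908]
 [ -69.37890731    2.75958194   62.63606848]
 [ -30.8870169    20.09385002   66.71806045]] ((-74.76213073730469, -0.2692279815673828), (89.55262756347656, 40.61770248413086), 0.640423059463501)
knob [[ -11.54607534 -101.06891556  163.33599115]
 [  -0.99587017  -91.0468755   178.66177315]
 [  10.14544217  -74.00740383  184.44043627]]
```

View pics/c6.png

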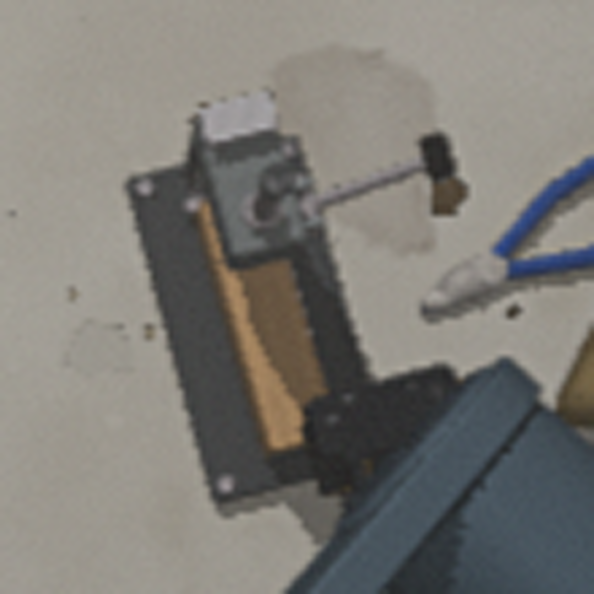

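The top crop shows the block seated under the head, parallel to the plate (40 mm wide, y centred within 0.3 mm, rear end near x −119). The knob is up at (437,155). Next I grip the knob.

Call:
drive_tool:
  plan:
    - {"offset": [-0.0471, 0, 0], "dr": [0, 0, 0], "gripper": -1}
    - {"offset": [-0.0471, 0, 0], "dr": [0, 0, 0], "gripper": -1}
    - {"offset": [0, 0.042, 0], "dr": [0, 0, 0], "gripper": -1}
    - {"offset": [0, 0.045, 0], "dr": [0, 0, 0], "gripper": -1}
    - {"offset": [0, 0.045, 0], "dr": [0, 0, 0], "gripper": -1}

```text
clock: 21.25
tool_pos: [0.5597, -0.2773, 0.234]
tcp_rot: [0.613, 0.79, -0.0, 0.0]
wrist_force: [0.9, -0.8, 0.6]
finger_gap: 0.0881
gripper_force: 0.0
```

Call:
drive_tool:
  plan:
    - {"offset": [0, 0.045, 0], "dr": [0, 0, 0], "gripper": -1}
    - {"offset": [0, 0.035, 0], "dr": [0, 0, 0], "gripper": -1}
    - {"offset": [0, 0, 0], "dr": [0, 0, 0], "gripper": -1}
    - {"offset": [0, 0, 0], "dr": [0, 0, 0], "gripper": -1}

```text
clock: 21.65
tool_pos: [0.6361, -0.2562, 0.2332]
tcp_rot: [0.612, 0.791, -0.0, -0.001]
wrist_force: [-0.4, 0.4, -0.4]
finger_gap: 0.0882
gripper_force: 0.0
```

```bash
python3 -c "
from h import *
gl();to([*G(0,-.0945),.156],14.5)"
```

```text
gauge-frame tcp mm -0.0916683585110295 -94.12300638592231 233.18121024711834 Fg -0.2374988672705456 0.5149418383240792 -0.4168112717367853
t 21.65 pos [ 0.6361 -0.2562  0.2332] yaw 14.58 tz [-1.4e-03  4.0e-04 -1.0e+00] F [-0.4  0.4 -0.4] gap 0.0882 gf 0.0
offset [-0.0004  0.0002  0.0772] drz 0.08
```

Call:
drive_tool:
  plan:
    - {"offset": [-0.0003, 0, 0.035], "dr": [0, 0, 0], "gripper": -1}
    - {"offset": [0, 0, 0.032], "dr": [0, 0, 0], "gripper": -1}
    - {"offset": [0, 0, 0.011], "dr": [0, 0, 0], "gripper": 1}
    - {"offset": [0, 0, 0], "dr": [0, 0, 0], "gripper": 1}
    - {"offset": [0, 0, 0], "dr": [0, 0, 0], "gripper": 1}

```text
clock: 22.15
tool_pos: [0.6363, -0.2578, 0.1577]
tcp_rot: [0.613, 0.79, 0.0, 0.001]
wrist_force: [0.1, -0.2, 0.5]
finger_gap: 0.0663
gripper_force: 0.0
```

Call:
drive_tool:
  plan:
    - {"offset": [0, 0, 0], "dr": [0, 0, 0], "gripper": 1}
    - {"offset": [0, 0, 0], "dr": [0, 0, 0], "gripper": 1}
    - {"offset": [0, 0, 0], "dr": [0, 0, 0], "gripper": 1}
    - {"offset": [0, 0, 0], "dr": [0, 0, 0], "gripper": 1}
    - {"offset": [0, 0, 0], "dr": [0, 0, 0], "gripper": 1}

```text
clock: 22.65
tool_pos: [0.6362, -0.257, 0.1563]
tcp_rot: [0.612, 0.79, -0.0, 0.0]
wrist_force: [-0.2, 0.2, 0.0]
finger_gap: 0.0265
gripper_force: 0.0
```

Call:
drive_tool:
  plan:
    - {"offset": [0, 0, 0], "dr": [0, 0, 0], "gripper": 1}
    - {"offset": [0, 0, 0], "dr": [0, 0, 0], "gripper": 1}

```text
clock: 22.85
tool_pos: [0.6364, -0.2569, 0.1563]
tcp_rot: [0.612, 0.79, 0.0, 0.0]
wrist_force: [0.9, 1.0, 0.9]
finger_gap: 0.0233
gripper_force: 30.0
```

```bash
python3 -c "
from h import *
gl();to([*G(0,-.0945),.156],14.5)"
```

```text
gauge-frame tcp mm 0.04279252395469196 -94.83115512361199 156.2694010158585 Fg 1.0666113789715275 0.7228837859325172 0.8852073992835151
t 22.85 pos [ 0.6364 -0.2569  0.1563] yaw 14.46 tz [ 5.e-04 -0.e+00 -1.e+00] F [0.9 1.  0.9] gap 0.0233 gf 30.0
offset [ 0.0003 -0.      0.0003] drz -0.04
```

Call:
drive_tool:
  plan:
    - {"offset": [-0.0024, 0, 0.0037], "dr": [0, 0, 0], "gripper": 1}
    - {"offset": [-0.0022, 0, 0.0038], "dr": [0, 0, 0], "gripper": 1}
    - {"offset": [-0.002, 0, 0.0039], "dr": [0, 0, 0], "gripper": 1}
    - {"offset": [-0.0017, 0, 0.004], "dr": [0, 0, 0], "gripper": 1}
    - {"offset": [-0.0015, 0, 0.0041], "dr": [0, 0, 0], "gripper": 1}

```text
clock: 23.35
tool_pos: [0.6387, -0.2658, 0.1372]
tcp_rot: [0.612, 0.791, 0.0, -0.0]
wrist_force: [-1.3, 4.5, 7.0]
finger_gap: 0.023
gripper_force: 30.0
```

Call:
drive_tool:
  plan:
    - {"offset": [-0.0013, 0, 0.0042], "dr": [0, 0, 0], "gripper": 1}
    - {"offset": [-0.0011, 0, 0.0043], "dr": [0, 0, 0], "gripper": 1}
    - {"offset": [-0.0008, 0, 0.0043], "dr": [0, 0, 0], "gripper": 1}
    - {"offset": [-0.0006, 0, 0.0044], "dr": [0, 0, 0], "gripper": 1}
    - {"offset": [-0.0003, 0, 0.0044], "dr": [0, 0, 0], "gripper": 1}

```text
clock: 23.85
tool_pos: [0.6398, -0.27, 0.1158]
tcp_rot: [0.612, 0.791, 0.0, -0.0]
wrist_force: [-1.9, 3.1, 7.4]
finger_gap: 0.0229
gripper_force: 30.0
```

```bash
python3 -c "
from h import *
gl()"
```

```text
gauge-frame tcp mm 0.08598143765518526 -108.42051222430774 115.76276338695872 Fg -1.0957994468538992 3.5171709143250576 7.367814851654121
```

Call:
drive_tool:
  plan:
    - {"offset": [-0.0001, 0, 0.001], "dr": [0, 0, 0], "gripper": 1}
    - {"offset": [0, 0, 0.001], "dr": [0, 0, 0], "gripper": 1}
    - {"offset": [0, 0, 0.001], "dr": [0, 0, 0], "gripper": 1}
    - {"offset": [0, 0, 0.001], "dr": [0, 0, 0], "gripper": 1}
    - {"offset": [0, 0, 0.001], "dr": [0, 0, 0], "gripper": 1}

```text
clock: 24.35
tool_pos: [0.6399, -0.2702, 0.111]
tcp_rot: [0.612, 0.791, 0.0, 0.0]
wrist_force: [-1.5, 2.7, 7.6]
finger_gap: 0.0229
gripper_force: 30.0
```

```bash
python3 -c "
from h import *
gl()"
```

```text
gauge-frame tcp mm 0.10939579020756776 -108.59607767431002 110.96530476197937 Fg -0.8174699184889086 3.0260710110257536 7.569227990345408
```

Call:
drive_tool:
  plan:
    - {"offset": [0, 0, 0.001], "dr": [0, 0, 0], "gripper": 1}
    - {"offset": [0, 0, 0.001], "dr": [0, 0, 0], "gripper": 1}
    - {"offset": [0, 0, 0.001], "dr": [0, 0, 0], "gripper": 1}
    - {"offset": [0.0001, 0, 0.001], "dr": [0, 0, 0], "gripper": 1}
    - {"offset": [0.0001, 0, 0.001], "dr": [0, 0, 0], "gripper": 1}

```text
clock: 24.85
tool_pos: [0.6398, -0.2702, 0.106]
tcp_rot: [0.612, 0.79, 0.0, 0.0]
wrist_force: [-1.9, 1.9, 7.0]
finger_gap: 0.0229
gripper_force: 30.0
```

Call:
drive_tool:
  plan:
    - {"offset": [0.0001, 0, 0.001], "dr": [0, 0, 0], "gripper": 1}
    - {"offset": [0.0001, 0, 0.001], "dr": [0, 0, 0], "gripper": 1}
    - {"offset": [0.0001, 0, 0.001], "dr": [0, 0, 0], "gripper": 1}
    - {"offset": [0.0001, 0, 0.001], "dr": [0, 0, 0], "gripper": 1}
    - {"offset": [0.0001, 0, 0.001], "dr": [0, 0, 0], "gripper": 1}

```text
clock: 25.35
tool_pos: [0.6398, -0.2698, 0.1011]
tcp_rot: [0.612, 0.79, 0.0, 0.0]
wrist_force: [-2.0, 3.2, 7.6]
finger_gap: 0.0229
gripper_force: 30.0
```

Call:
drive_tool:
  plan:
    - {"offset": [0.0001, 0, 0.001], "dr": [0, 0, 0], "gripper": 1}
    - {"offset": [0.0002, 0, 0.001], "dr": [0, 0, 0], "gripper": 1}
    - {"offset": [0.0001, 0, 0.001], "dr": [0, 0, 0], "gripper": 1}
    - {"offset": [0.0002, 0, 0.001], "dr": [0, 0, 0], "gripper": 1}
    - {"offset": [0.0002, 0, 0.001], "dr": [0, 0, 0], "gripper": 1}

```text
clock: 25.85
tool_pos: [0.6396, -0.2692, 0.0962]
tcp_rot: [0.612, 0.79, 0.0, 0.0]
wrist_force: [-2.1, 2.6, 8.1]
finger_gap: 0.0229
gripper_force: 30.0
```

Call:
drive_tool:
  plan:
    - {"offset": [0.0002, 0, 0.001], "dr": [0, 0, 0], "gripper": 1}
    - {"offset": [0.0002, 0, 0.001], "dr": [0, 0, 0], "gripper": 1}
    - {"offset": [0.0002, 0, 0.001], "dr": [0, 0, 0], "gripper": 1}

```text
clock: 26.15
tool_pos: [0.6395, -0.2687, 0.0932]
tcp_rot: [0.612, 0.79, 0.0, 0.0]
wrist_force: [-1.4, 2.5, 8.4]
finger_gap: 0.0228
gripper_force: 30.0
```

Call:
drive_tool:
  plan:
    - {"offset": [0.0002, 0, 0.001], "dr": [0, 0, 0], "gripper": 1}
    - {"offset": [0.0003, 0, 0.001], "dr": [0, 0, 0], "gripper": 1}
    - {"offset": [0.0003, 0, 0.001], "dr": [0, 0, 0], "gripper": 1}

```text
clock: 26.45
tool_pos: [0.6393, -0.268, 0.0902]
tcp_rot: [0.613, 0.79, 0.0, 0.001]
wrist_force: [-1.1, 1.7, 8.0]
finger_gap: 0.0226
gripper_force: 30.0
```

Call:
drive_tool:
  plan:
    - {"offset": [0.0002, 0, 0.001], "dr": [0, 0, 0], "gripper": 1}
    - {"offset": [0.0003, 0, 0.001], "dr": [0, 0, 0], "gripper": 1}
    - {"offset": [0.0003, 0, 0.001], "dr": [0, 0, 0], "gripper": 1}

```text
clock: 26.75
tool_pos: [0.6392, -0.2674, 0.0876]
tcp_rot: [0.613, 0.79, 0.0, 0.001]
wrist_force: [-3.4, 2.3, 10.1]
finger_gap: 0.0227
gripper_force: 30.0
```

Call:
drive_tool:
  plan:
    - {"offset": [0.0003, 0, 0.001], "dr": [0, 0, 0], "gripper": 1}
    - {"offset": [0.0003, 0, 0.001], "dr": [0, 0, 0], "gripper": 1}

```text
clock: 26.95
tool_pos: [0.6391, -0.2669, 0.0858]
tcp_rot: [0.613, 0.79, -0.0, 0.001]
wrist_force: [-2.1, 2.7, 10.6]
finger_gap: 0.0225
gripper_force: 30.0
```

Call:
drive_tool:
  plan:
    - {"offset": [0.0003, 0, 0.001], "dr": [0, 0, 0], "gripper": 1}
    - {"offset": [0.0002, 0, 0.0005], "dr": [0, 0, 0], "gripper": 1}

```text
clock: 27.15
tool_pos: [0.639, -0.2666, 0.0845]
tcp_rot: [0.613, 0.79, -0.0, 0.001]
wrist_force: [-3.4, 1.0, 11.8]
finger_gap: 0.0226
gripper_force: 30.0
```

Call:
drive_tool:
  plan:
    - {"offset": [0, 0, 0], "dr": [0, 0, 0], "gripper": 1}
    - {"offset": [0, 0, 0], "dr": [0, 0, 0], "gripper": 1}

```text
clock: 27.35
tool_pos: [0.639, -0.2666, 0.0845]
tcp_rot: [0.613, 0.79, -0.0, 0.001]
wrist_force: [-3.8, 1.2, 10.2]
finger_gap: 0.0225
gripper_force: 30.0
```

Call:
drive_tool:
  plan:
    - {"offset": [0, 0, 0], "dr": [0, 0, 0], "gripper": -1}
    - {"offset": [0, 0, 0], "dr": [0, 0, 0], "gripper": -1}
    - {"offset": [0, 0, 0], "dr": [0, 0, 0], "gripper": -1}
    - {"offset": [0, 0, 0], "dr": [0, 0, 0], "gripper": -1}
    - {"offset": [0, 0, -0.03], "dr": [0, 0, 0], "gripper": -1}

```text
clock: 27.85
tool_pos: [0.6353, -0.2641, 0.1074]
tcp_rot: [0.613, 0.79, -0.0, -0.005]
wrist_force: [0.4, 0.3, 0.7]
finger_gap: 0.0607
gripper_force: 0.0
```

Call:
drive_tool:
  plan:
    - {"offset": [0, 0, -0.045], "dr": [0, 0, 0], "gripper": -1}
    - {"offset": [0, 0, -0.045], "dr": [0, 0, 0], "gripper": -1}
    - {"offset": [0, 0, -0.03], "dr": [0, 0, 0], "gripper": -1}
    - {"offset": [0, -0.045, 0], "dr": [0, 0, 0], "gripper": -1}
    - {"offset": [0, -0.045, 0], "dr": [0, 0, 0], "gripper": -1}

```text
clock: 28.35
tool_pos: [0.5514, -0.2887, 0.2339]
tcp_rot: [0.612, 0.791, -0.0, 0.002]
wrist_force: [-0.8, 0.8, 0.9]
finger_gap: 0.0882
gripper_force: 0.0
```

Call:
drive_tool:
  plan:
    - {"offset": [0, -0.045, 0], "dr": [0, 0, 0], "gripper": -1}
    - {"offset": [0, -0.045, 0], "dr": [0, 0, 0], "gripper": -1}
    - {"offset": [0, -0.045, 0], "dr": [0, 0, 0], "gripper": -1}
    - {"offset": [0, 0, 0], "dr": [0, 0, 0], "gripper": -1}
    - {"offset": [0, 0, 0], "dr": [0, 0, 0], "gripper": -1}

```text
clock: 28.85
tool_pos: [0.4201, -0.3225, 0.2328]
tcp_rot: [0.613, 0.79, 0.0, 0.0]
wrist_force: [0.9, 0.2, 0.1]
finger_gap: 0.0883
gripper_force: 0.0
```

```bash
python3 - <<'E'
from m import *
gl()
p,d=snap('top','t7');q,e=snap('side','s7');c,s=np.cos(GA),np.sin(GA)
a=p[165:275,290:390,::-1];b=q[180:290,250:360,::-1];cv2.imwrite('pics/c7.png',cv2.resize(np.hstack([a,b]),None,fx=3.8,fy=3.8,interpolation=cv2.INTER_CUBIC))
P=np.array([[world('top',d,u,v) for u in range(285,385)] for v in range(160,275)])
L=(P[...,:2]-GT)@np.array([[c,-s],[s,c]])
k=(abs(P[...,2]-.062)<.006)&(L[...,0]>-.15)&(L[...,0]<-.03)&(abs(L[...,1])<.05)
print('block',cv2.minAreaRect((L[k]*1e3).astype(np.float32)))
k=(P[...,2]>.08)&(L[...,1]<-.09)&(L[...,1]>-.13)&(abs(L[...,0])<.02);print('knob',np.percentile(np.c_[L[k],P[k][:,2]],[2,50,98],axis=0)*1e3)
k=(P[...,2]>.158)&(abs(L[...,1])<.02)&(abs(L[...,0])<.02);print('spindle top',k.sum(),k.any() and np.percentile(P[k][:,2],[50,98]))
E
```

```text
gauge-frame tcp mm -225.82511573860072 -104.21119274555451 232.80707857866034 Fg 0.8965561067644923 -0.042388960681731536 0.12656144737902392
block ((-74.9078369140625, -0.03954505920410156), (89.53731536865234, 40.340354919433594), 0.8337949514389038)
knob [[ -11.64334625 -111.60886472  107.80764408]
 [  -0.30021082 -102.61816736  114.47352632]
 [  11.01305092  -91.62100229  118.81568682]]
spindle top 42 [0.18445578 0.19004522]
```

View pics/c7.png

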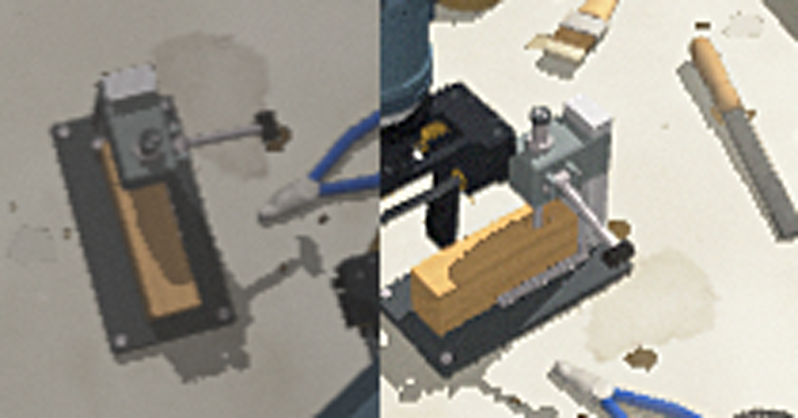

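```bash
python3 - <<'E'
from m import *
c,s=np.cos(GA),np.sin(GA);Rg=np.array([[c,-s],[s,c]])
for f in ('t3','t6','t7','live','live2'):
    d=np.mean([read_camera('top')[1] for _ in range(5)],0) if 'live' in f else np.load(f'pics/{f}.npy')
    P=np.array([[world('top',d,u,v) for u in range(310,370)] for v in range(170,215)]);L=(P[...,:2]-GT)@Rg
    k=(P[...,2]>.165)&(np.hypot(L[...,0],L[...,1])<.010); z=P[k][:,2]; top=z[z>np.percentile(z,90)-.012]
    n=(P[...,2]>.08)&(L[...,1]<-.085)&(L[...,1]>-.12)&(abs(L[...,0])<.009);zz=P[n]
    yy=L[n][:,1]
    print(f,'spindle',len(top),(np.median(top)*1e3).round(1),(np.mean(top)*1e3).round(1),'knob n',len(zz),np.percentile(zz[:,2],[25,50,75,90]).round(4),'y',np.median(yy).round(4))
E
```

```text
t3 spindle 37 230.4 230.5 knob n 39 [0.1778 0.1809 0.1827 0.1844] y -0.0924
t6 spindle 36 231.0 231.2 knob n 39 [0.1777 0.1798 0.1832 0.1837] y -0.0923
t7 spindle 32 185.5 185.4 knob n 40 [0.113  0.1148 0.1163 0.1174] y -0.102
live spindle 31 185.5 185.4 knob n 40 [0.114  0.1152 0.1162 0.1172] y -0.1013
live2 spindle 32 184.9 185.1 knob n 41 [0.1137 0.115  0.1162 0.1168] y -0.1014
```

The top and side crops show the probe lowered into the block, with the spindle top at (540,112), and the lever low with its knob at (620,250). However, the lever reads about 0.34, which is higher than the pinch suggested, so the pads slipped on the knob. I'll check the contact by pressing the knob from above with closed fingers, where nothing can slip.

Call:
drive_tool:
  plan:
    - {"offset": [-0.0015, 0.045, 0], "dr": [0, 0, 0], "gripper": 1}
    - {"offset": [0, 0.046, 0], "dr": [0, 0, 0], "gripper": 1}
    - {"offset": [0, 0.046, 0], "dr": [0, 0, 0], "gripper": 1}
    - {"offset": [0, 0.046, 0], "dr": [0, 0, 0], "gripper": 1}
    - {"offset": [0, 0.0425, 0], "dr": [0, 0, 0], "gripper": 1}

```text
clock: 29.95
tool_pos: [0.6412, -0.2664, 0.2324]
tcp_rot: [0.612, 0.791, 0.0, 0.0]
wrist_force: [-0.0, -0.8, 0.8]
finger_gap: 0.0501
gripper_force: 0.0
```

Call:
drive_tool:
  plan:
    - {"offset": [0, 0, 0.03], "dr": [0, 0, 0], "gripper": 1}
    - {"offset": [0, 0, 0.03], "dr": [0, 0, 0], "gripper": 1}
    - {"offset": [0, 0, 0.03], "dr": [0, 0, 0], "gripper": 1}
    - {"offset": [0, 0, 0.015], "dr": [0, 0, 0], "gripper": 1}
    - {"offset": [0, 0, 0], "dr": [0, 0, 0], "gripper": 1}

```text
clock: 30.45
tool_pos: [0.6377, -0.2663, 0.1245]
tcp_rot: [0.613, 0.79, -0.0, -0.003]
wrist_force: [-0.1, 0.4, -0.0]
finger_gap: 0.0103
gripper_force: 0.0
```

Call:
drive_tool:
  plan:
    - {"offset": [0, 0, 0], "dr": [0, 0, 0], "gripper": 1}
    - {"offset": [0, 0, 0], "dr": [0, 0, 0], "gripper": 1}

```text
clock: 30.65
tool_pos: [0.6404, -0.2681, 0.1299]
tcp_rot: [0.613, 0.79, 0.0, 0.002]
wrist_force: [1.4, 0.0, 0.5]
finger_gap: 0.0002
gripper_force: 0.0
```

```bash
python3 -c "
from h import *
gl();to([*G(0,-.1055),.118],14.5)"
```

```text
gauge-frame tcp mm 1.1396822081215299 -106.63480198991182 129.8849872133101 Fg 1.3329940842506878 -0.32935768266539006 0.4811419831038687
t 30.65 pos [ 0.6404 -0.2681  0.1299] yaw 14.44 tz [ 0.003  -0.0019 -1.    ] F [1.4 0.  0.5] gap 0.0002 gf 0.0
offset [ 0.0012 -0.0012  0.0119] drz -0.06
```

Call:
drive_tool:
  plan:
    - {"offset": [0.001, 0, 0.005], "dr": [0, 0, 0], "gripper": 1}
    - {"offset": [0, 0, 0.003], "dr": [0, 0, 0], "gripper": 1}
    - {"offset": [0, 0, 0], "dr": [0, 0, 0], "gripper": 1}
    - {"offset": [0, 0, 0], "dr": [0, 0, 0], "gripper": 1}

```text
clock: 31.05
tool_pos: [0.6389, -0.2662, 0.1195]
tcp_rot: [0.613, 0.79, -0.0, -0.0]
wrist_force: [-0.3, 0.5, 0.6]
finger_gap: 0.0005
gripper_force: 0.0
```

Call:
drive_tool:
  plan:
    - {"offset": [0, 0, 0.001], "dr": [0, 0, 0], "gripper": 1}
    - {"offset": [0, 0, 0.001], "dr": [0, 0, 0], "gripper": 1}
    - {"offset": [0, 0, 0.001], "dr": [0, 0, 0], "gripper": 1}

```text
clock: 31.35
tool_pos: [0.639, -0.2663, 0.1164]
tcp_rot: [0.613, 0.79, 0.0, 0.0]
wrist_force: [-0.2, 0.7, 0.0]
finger_gap: 0.0005
gripper_force: 0.0
```

Call:
drive_tool:
  plan:
    - {"offset": [0, 0, 0.001], "dr": [0, 0, 0], "gripper": 1}
    - {"offset": [0, 0, 0.001], "dr": [0, 0, 0], "gripper": 1}

```text
clock: 31.55
tool_pos: [0.6392, -0.2663, 0.1158]
tcp_rot: [0.612, 0.79, -0.0, 0.0]
wrist_force: [-4.8, 2.8, 8.4]
finger_gap: 0.0007
gripper_force: 4.8
```

Call:
drive_tool:
  plan:
    - {"offset": [0, 0, 0.001], "dr": [0, 0, 0], "gripper": 1}

```text
clock: 31.65
tool_pos: [0.6392, -0.2662, 0.1152]
tcp_rot: [0.612, 0.79, 0.0, 0.0]
wrist_force: [-4.7, 3.7, 10.0]
finger_gap: 0.0003
gripper_force: 5.1
```

Call:
drive_tool:
  plan:
    - {"offset": [0, 0, 0.001], "dr": [0, 0, 0], "gripper": 1}

```text
clock: 31.75
tool_pos: [0.6392, -0.2661, 0.1143]
tcp_rot: [0.612, 0.791, 0.0, 0.0]
wrist_force: [-5.6, 3.4, 10.5]
finger_gap: 0.0003
gripper_force: 5.5
```

Call:
drive_tool:
  plan:
    - {"offset": [0, 0, 0.001], "dr": [0, 0, 0], "gripper": 1}

```text
clock: 31.85
tool_pos: [0.6391, -0.2659, 0.1134]
tcp_rot: [0.612, 0.791, 0.0, -0.0]
wrist_force: [-5.4, 4.2, 12.0]
finger_gap: 0.0006
gripper_force: 5.9
```

The force climbs with travel to about 9.8 N along the arc, against 5.6 N for free motion. That puts roughly 6 N on the probe, so it is resting on the bottom and not forced. I'll lift off and back away.

Call:
drive_tool:
  plan:
    - {"offset": [0, 0, -0.01], "dr": [0, 0, 0], "gripper": 1}
    - {"offset": [0, 0, -0.03], "dr": [0, 0, 0], "gripper": 1}
    - {"offset": [0, 0, -0.045], "dr": [0, 0, 0], "gripper": 1}
    - {"offset": [0, 0, -0.03], "dr": [0, 0, 0], "gripper": 1}
    - {"offset": [0, -0.045, 0], "dr": [0, 0, 0], "gripper": 1}

```text
clock: 32.35
tool_pos: [0.6008, -0.2785, 0.2336]
tcp_rot: [0.611, 0.791, 0.001, 0.007]
wrist_force: [-1.1, -1.9, 0.9]
finger_gap: 0.0003
gripper_force: 0.0
```

Call:
drive_tool:
  plan:
    - {"offset": [0, -0.045, 0], "dr": [0, 0, 0], "gripper": 1}
    - {"offset": [0, -0.045, 0], "dr": [0, 0, 0], "gripper": 1}
    - {"offset": [0, -0.045, 0], "dr": [0, 0, 0], "gripper": 1}
    - {"offset": [0, 0, 0], "dr": [0, 0, 0], "gripper": 1}
    - {"offset": [0, 0, 0], "dr": [0, 0, 0], "gripper": 1}

```text
clock: 32.85
tool_pos: [0.4644, -0.3118, 0.2273]
tcp_rot: [0.613, 0.79, 0.0, 0.001]
wrist_force: [0.2, 0.4, -0.2]
finger_gap: 0.0002
gripper_force: 0.0
```

```bash
python3 - <<'E'
from m import *
c,s=np.cos(GA),np.sin(GA);Rg=np.array([[c,-s],[s,c]])
d=np.mean([read_camera('top')[1] for _ in range(4)],0)
P=np.array([[world('top',d,u,v) for u in range(285,370)] for v in range(170,270)]);L=(P[...,:2]-GT)@Rg
k=(P[...,2]>.165)&(np.hypot(L[...,0],L[...,1])<.010); z=P[k][:,2]; top=z[z>np.percentile(z,90)-.012];print('spindle',np.median(top))
k=(abs(P[...,2]-.062)<.006)&(L[...,0]>-.15)&(L[...,0]<-.03)&(abs(L[...,1])<.05);print('block',cv2.minAreaRect((L[k]*1e3).astype(np.float32)),np.median(P[k][:,2]))
print(sign_off())
E
```

```text
spindle 0.18340846160559576
block ((-74.81771087646484, -0.2043590545654297), (89.48675537109375, 40.163326263427734), 0.7863044142723083) 0.0627228423816255
the job is handed in; nothing more can be done
None
```

The job is handed in (no verdict was returned): the block is home against the stop and fence, the probe rests on the hole bottom at an estimated 6 N (limit 15 N), the lever is released, and the arm is clear after about 33 s of the 72 s.

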